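# Restock the tin sleeve from the lidded bin

## Robot

A 6-joint arm with a two-finger parallel gripper is mounted at the origin on a cart in front of the work surface, level with it; the furniture and walls round the work are solid. World frame = base frame: x ahead of the robot, y to its left, z up, the work surface at z = 0. Lengths are in mm, angles in rad, forces in N, time in s.
With the tool pointing down it reaches from about 275 to 1000 mm from the base axis. Payload 8.4 kg.
Tool frame: the origin (TCP) lies at the very end of the fingers, on their centre line; the grasp point (between the pads) lies 19 mm behind it; z points along the fingers, y is the line along which they close (so a half turn about z gives the same grasp; the last joint's range is limited). The gripper opens to 85 mm and grips with 20 to 120 N. Pads are 22 mm wide; open, the fingers measure 114 mm over their backs; the gripper's body (76 mm by 85 mm) begins 54 mm behind the grasp point. The pads swing forward as they close: fully open they stand 13 mm farther back than shut.
Start: joints at [-1.322, 0.353, 1.633, -0, 1.155, -0.002], TCP at [155.11, -605.449, 231.281] pointing down, gripper open.
Joint ranges: [-2.63, 2.63], [-0.92, 2.1], [0.06, 2.66], [-1.3, 4.44], [0, 2.69], [-3.02, 3.02]. Speed limits (rad/s): [2.22, 2.22, 2.79, 3.14, 3.14, 3.14].

## Interface

Orientations are given as [roll, pitch, yaw] about the fixed x, y, z axes, in that order (R = Rz(yaw) Ry(pitch) Rx(roll)).
In Python, from rig import r, vision gives the robot as it stands. The module is installed in compiled form; this text tells all that it offers.
- The arm moves only by the tool play_rows, never from a script. Its argument "steps" is a list of rows, each an object with "delta_pos": the shift along the tool's x, y, z in cm, a list of three; "yaw": the turn about the tool's z in rad; "jaw": the opening in per cent of the stroke, from 0 (shut) to 100 (fully open). A call has exactly 8 rows; each row is the pose to reach, as a shift and turn from the pose commanded when the call began, along the tool's axes at that moment; what a row does not reach only later rows make up. A row lasts 1/10 s, in which the tool goes at most 50 mm and 8.59 degrees, less where a joint would pass 70% of its speed; a pose out of reach is approached as far as the arm can. A call with a gripper value outside its range is refused whole. The fingers move at their own pace and stop on an object; "grip_force" is the grip in N (left out, the last holds). Time passes only in rows, so rows that repeat a pose let the fingers close, or fill a call up. It gives the time, the measured TCP pose, the force, the opening and the grip force at its end, in the units of the state.
- r.sense(): the state, without advancing time (a new reading comes with each control period).
- vision.grab_frame(name): name is "scene" or "top" or "wrist"; returns (picture, depth): 384x512x3 uint8, red, green, blue; 384x512 float32, mm along the optical axis (not along the pixel's ray), 0 where there is no reading.
- vision.calibration(name): a dict with "mtx" (3x3 intrinsics, pixels), "extrinsics" (4x4, takes a point from camera to world coordinates). Camera axes: x right, y down, z forward; pixel columns grow to the right and rows downward; lengths in mm; the calibration is good to about 2 mm. A picture is of the moment at which its call begins: read the wrist's pose just before it. calibration takes no time and is no camera call; for the wrist camera it gives the pose at the moment of the call.
- r.sign_off(): hands the job in; it is judged then, once.
Trained networks look in the newest picture that a camera, given by its name, has taken for a name from the list of things; names that differ only in an ending like _2 or _b are one class to them, and where a whole thing is asked for, a point or a joint stands for the part that bears it (a point fixed in the world has none). Each returns a list of dicts, best first, with "conf" (0 to 1); they miss things now and then, are a little off and sometimes report something else, mostly with a low value. They report only what shows in the picture. A call takes as long as a camera call. They do not tell look-alikes from the thing itself.
- vision.cut_out(camera, thing): "region" (384x512 bool, what is visible of it) and "uv" ([column, row] in pixels, amid what is visible of it).
- vision.landmark_of(camera, thing): "uv" ([column, row] in pixels: a listed point, or the origin of a listed thing).
The state is a dict: "clock": time; "qpos": joint angles; "qvel": joint speeds; "joint_efforts": joint torques, N m; "eef_pos": TCP position; "tcp_rot": TCP orientation; "contact_force": force on the tool from outside, world axes, zero at the start; "wrist_torque": the same for the moment, N m; "opening": opening from 0.0 (shut) to 1.0 (fully open); "grasp_force": force on a finger pad.
Only numpy, scipy, OpenCV 4.12 (cv2) and the standard library are available. Lean on these libraries where they do the work, as an engineer would, in place of code of your own. Each camera call takes 0.05 s, during which the arm holds its last target. There are 200 camera calls.

## Task

Lift the bin's lid, flip its stay fully up and lower the lid onto it so that it stays propped open by itself. Then take all the tins out of the bin and slide them upright, one behind the other, through the mouth of the tin sleeve until every one is wholly inside, with the lid still propped. Last, raise the lid off the stay, fold the stay back down and close the lid gently without letting it slam, leaving the shakers and the mug alone.

Things in the scene. Friction and masses are not known exactly. Their poses are not given: they have to be found in the camera images.
- bin: fixed steel bin, 200 mm (its x) by 330 mm (its y), high 100 mm at the back, 80 at the ends, 70 in front; floor 5 mm. Origin under its centre on the worktop; +x from its front (nearest the robot) to the hinge side. Tins stand in its front space, x -95 to +15, y -107 to +160 mm, bounded by its walls and 32 mm high dividers. Bin and sleeve stand side by side and may change places.
- bin_lid (a joint): hinge of the bin's lid: 0 shut, grows as the front edge is lifted, stop at 1.75 rad (a little past upright). The hinge is a little stiff: let go above about 1.5 rad the lid stays there; let go lower, it falls. Resting on the raised stay it reads about 1.41.
- lid_hinge (a point): middle of the lid's hinge axis, 116 mm above the worktop, 100 mm behind the bin's centre. The axis runs along the bin's y. The lid is an aluminium plate 205 mm deep (190 at the notch behind the bar), 334 mm wide, 8 mm thick, lying in the plane of this axis, and weighs 0.4 kg. A rubber block 30 x 18 mm, 52 mm deep, under its -y end, 110 mm from the axis, is what rests on the stay's rod.
- lid_bar (a point): middle of the lid's handle, a dark round bar 12 mm thick, 120 mm long along the bin's y, on an arm at each end, in the plane of the lid 240 mm from the hinge axis. With the lid shut it stands 40 mm in front of the bin and 50 mm off the edge of a notch in the lid, free above and below; it can be pinched from above at any lid angle and turns between the fingers.
- stay (a joint): hinge of the stay, a dark rod 10 mm thick with a black round knob at its end. 0: folded, lying level across the bin's mouth under the lid, pointing to the bin's +y. It grows as the knob is lifted, in the upright plane of the bin's y and z. Stop at 1.66 rad, just past upright, where it stays by its own weight. Under a shut lid it cannot rise; with the lid above 1.5 rad it swings freely.
- stay_pivot (a point): pivot of the stay, 15 mm inside the bin's -y wall, 20 mm behind the bin's centre, 98 mm above the worktop. The stay turns about the bin's x axis here.
- stay_knob (a point): centre of the black knob, a round disc 22 mm in diameter and 16 mm thick with its flat faces to the front and back of the bin (bin -x and +x), at the stay's free end, 165 mm from the pivot. Pinched on its flat faces it turns between the fingers.
- sleeve: fixed steel case for a row of three tins, empty. Origin on the worktop, mid-mouth; +x points in. Inside 62 mm wide, 185 mm to the back, 77 mm high under lips with a 34 mm slot, top 80 mm; the first 50 mm is open above, walls 50 mm. No floor: tins slide on the worktop and push those before them on. Two guides flare out 20 mm in front of the mouth. A tin is wholly inside when its centre is 29 mm past the mouth.
- tin_a_centre (a point): centre (half-way up, 36 mm above its foot) of a closed round tin, 57 mm in diameter, 72 mm high, about 0.18 kg, standing upright in the bin at the start (centre 41 mm above the worktop, some 30 mm in front of the bin's centre line). None if absent.
- tin_b_centre (a point): centre (half-way up, 36 mm above its foot) of a closed round tin, 57 mm in diameter, 72 mm high, about 0.18 kg, standing upright in the bin at the start (centre 41 mm above the worktop, some 30 mm in front of the bin's centre line). None if absent.
- tin_c_centre (a point): centre (half-way up, 36 mm above its foot) of a closed round tin, 57 mm in diameter, 72 mm high, about 0.18 kg, standing upright in the bin at the start (centre 41 mm above the worktop, some 30 mm in front of the bin's centre line). None if absent.
- salt_centre (a point): centre of a bystander, the salt shaker, 44 mm in diameter, 90 mm high, on the worktop behind the work; leave alone.
- pepper_centre (a point): centre of a bystander, the pepper shaker, 44 mm in diameter, 90 mm high, next to the salt; leave alone.
- mug_centre (a point): centre of a bystander, a white mug 84 x 117 mm, 93 mm high, to the left of the work; leave alone.
Mind the look-alikes: they are no part of the job. What is shaped like the part that bears tin_b_centre but black, blue or purple is not meant.

How it is judged (in metres and radians):
On the way, in this order (a step that is already met when the one before it is completed fails the run):
1. The lid rests on the raised stay, let go by the robot (value of joint stay above 1.5 rad and value of joint bin_lid between 1.25 and 1.46 rad and contact force between the fingers and anything else below 0.5 N), for 0.4 s.
2. Every tin stands wholly inside the sleeve while the lid is still propped on the stay (value of joint stay above 1.5 rad and value of joint bin_lid between 1.25 and 1.46 rad and x of tin_a_centre in the frame of sleeve between 0.024 and 0.19 m and y of tin_a_centre in the frame of sleeve between -0.02 and 0.02 m and height (world z) of tin_a_centre between 0.02 and 0.05 m and angle between each of tin_a_centre, tin_b_centre, tin_c_centre's own z axis and vertical below 0.2 rad and x of tin_b_centre in the frame of sleeve between 0.024 and 0.19 m and y of tin_b_centre in the frame of sleeve between -0.02 and 0.02 m and height (world z) of tin_b_centre between 0.02 and 0.05 m and x of tin_c_centre in the frame of sleeve between 0.024 and 0.19 m and y of tin_c_centre in the frame of sleeve between -0.02 and 0.02 m and height (world z) of tin_c_centre between 0.02 and 0.05 m), for 0.3 s.
At the end, for the whole second after the job is handed in: The lid is shut (within 0.06 rad), the stay folded (within 0.12 rad), and every tin stands upright wholly inside the sleeve (centre at least 24 mm past the mouth, within 20 mm of its middle line, foot on the worktop) (value of joint bin_lid below 0.06 rad and value of joint stay below 0.12 rad and x of tin_a_centre in the frame of sleeve between 0.024 and 0.19 m and y of tin_a_centre in the frame of sleeve between -0.02 and 0.02 m and height (world z) of tin_a_centre between 0.02 and 0.05 m and angle between each of tin_a_centre, tin_b_centre, tin_c_centre's own z axis and vertical below 0.2 rad and x of tin_b_centre in the frame of sleeve between 0.024 and 0.19 m and y of tin_b_centre in the frame of sleeve between -0.02 and 0.02 m and height (world z) of tin_b_centre between 0.02 and 0.05 m and x of tin_c_centre in the frame of sleeve between 0.024 and 0.19 m and y of tin_c_centre in the frame of sleeve between -0.02 and 0.02 m and height (world z) of tin_c_centre between 0.02 and 0.05 m); the robot touches nothing.
It fails at once if the lid slams (falls faster than 2.5 rad/s) (velocity of joint bin_lid below -2.5 rad/s).
It fails at once if a shaker or the mug is moved more than 30 mm (distance of any of salt_centre, pepper_centre, mug_centre from where it was at the start of the episode above 0.03 m).
It fails at once if a tin is lifted out of the bin while the stay is down (value of joint stay below 1.2 rad and ((height (world z) of tin_a_centre above 0.1 m and horizontal distance between tin_a_centre and bin below 0.13 m) or (height (world z) of tin_b_centre above 0.1 m and horizontal distance between tin_b_centre and bin below 0.13 m) or (height (world z) of tin_c_centre above 0.1 m and horizontal distance between tin_c_centre and bin below 0.13 m))).
Of tin_a, tin_b, tin_c only 2 to 3 are there at a start; the rules pass over those that are not, and their reading is None.
At some moment in a run one of tin_a, tin_b, tin_c may be knocked a few centimetres aside while the robot is not near it.
It also fails if it takes over 210 s, if anything falls off the work surface, if the arm or the gripper's body presses on something with over 40 N, if the wrist force passes 120 N, or if a joint passes its speed limit or range.

## Working session

There is one attempt and no reset: what is moved stays moved. The work goes in short steps, Python scripts to look and compute and a tool call to move; the robot and the scene stay as the last step left them, time stands still between calls to the robot, and variables do not carry over. Pictures are saved under pics/ and viewed, at most 15 in all, crops included, and the job is handed in when it is done.

Besides the shell and the picture viewer there is one more tool, called after "Request:" by a JSON object that holds its "name" and its "arguments", one argument or row to a line. play_rows: Moves the arm, as the interface text tells. Its arguments: {"type":"object","properties":{"steps":{"type":"array"},"grip_force":{"type":"number"}},"required":["steps"]}

```bash
mkdir -p pics; cat > h.py <<'E'
from rig import r, vision
import numpy as np, cv2
from scipy.spatial.transform import Rotation as R
def px2w(cam,uv,depth=None,z=None):
    c=vision.calibration(cam);K=np.array(c["mtx"]);T=np.array(c["extrinsics"])
    ray=np.linalg.inv(K)@[uv[0],uv[1],1]
    if z is not None:
        d=T[:3,:3]@ray; o=T[:3,3]; return o+d*(z-o[2])/d[2]
    return T[:3,:3]@(ray*depth)+T[:3,3]
def w2px(cam,p):
    c=vision.calibration(cam);K=np.array(c["mtx"]);T=np.linalg.inv(np.array(c["extrinsics"]))
    q=K@(T[:3,:3]@np.array(p)+T[:3,3]); return q[:2]/q[2]
def save(cam,name):
    p,d=vision.grab_frame(cam); cv2.imwrite("pics/"+name+".png",p[:,:,::-1]); return p,d
def cloud(cam,d):
    c=vision.calibration(cam);K=np.array(c["mtx"]);T=np.array(c["extrinsics"])
    v,u=np.mgrid[0:d.shape[0],0:d.shape[1]]
    P=np.stack([(u-K[0,2])/K[0,0]*d,(v-K[1,2])/K[1,1]*d,d],-1)
    W=P@T[:3,:3].T+T[:3,3]; W[d<=0]=np.nan; return W
E
python3 - <<'E'
from h import *
s=r.sense(); print({k:np.round(s[k],3) for k in s})
for cam in("scene","top"):
    p,d=save(cam,cam+"0"); print(cam,np.round(vision.calibration(cam)["extrinsics"],3).tolist(),np.array(vision.calibration(cam)["mtx"]).tolist())
    for t in ["bin","lid_bar","lid_hinge","stay_pivot","sleeve","stay_knob","tin_a_centre","salt_centre","pepper_centre","mug_centre"]:
        for o in vision.landmark_of(cam,t)[:3]:
            dd=d[int(o["uv"][1]),int(o["uv"][0])]
            print(cam,t,round(o["conf"],2),np.round(o["uv"],1),np.round(px2w(cam,o["uv"],depth=dd),0), np.round(px2w(cam,o["uv"],z={"bin":0,"sleeve":0,"lid_bar":116,"lid_hinge":116,"stay_pivot":98}.get(t,40)),0))
E
cd pics; python3 -c "
import cv2,numpy as np
cv2.imwrite('v0.png',np.vstack([cv2.imread('scene0.png'),cv2.imread('top0.png')])[:, :] if 0 else cv2.resize(np.hstack([cv2.imread('scene0.png'),cv2.imread('top0.png')]),(800,300)))"
```

```text
{'clock': np.float64(0.0), 'qpos': array([-1.322,  0.354,  1.634,  0.   ,  1.155, -0.002]), 'qvel': array([-0.001,  0.001, -0.   , -0.   ,  0.001, -0.   ]), 'joint_efforts': array([-2.0000e-03, -6.0526e+01, -3.4208e+01, -0.0000e+00,  9.0000e-03,
        0.0000e+00]), 'eef_pos': array([ 154.996, -604.997,  230.583]), 'tcp_rot': array([-3.14 , -0.   ,  0.251]), 'contact_force': array([-0.13 ,  0.28 ,  0.276]), 'wrist_torque': array([0.027, 0.016, 0.058]), 'grasp_force': np.float64(0.0), 'opening': np.float64(1.003)}
scene [[-0.704, -0.352, 0.617, -227.057], [-0.71, 0.363, -0.604, 851.621], [-0.012, -0.863, -0.505, 753.648], [0.0, 0.0, 0.0, 1.0]] [[448.13741868023607, 0.0, 263.5077702444847], [0.0, 448.13741868023607, 183.47969520050123], [0.0, 0.0, 1.0]]
scene bin 0.77 [243.5 230.6] [501. 216.  44.] [547. 176.   0.]
scene lid_bar 0.7 [276.5 210.9] [517.  73.  31.] [430. 164. 116.]
scene lid_hinge 0.66 [210.2 184. ] [653. 199. 119.] [658. 196. 116.]
scene stay_pivot 0.83 [267.3 179.3] [554.  72. 121.] [583.  43.  98.]
scene stay_pivot 0.42 [213.1 184.3] [646. 195. 119.] [675. 173.  98.]
[... 502 characters left out ...]
1554, 0.0, 249.5079400306126], [0.0, 361.56568445621554, 189.4507730185014], [0.0, 0.0, 1.0]]
top bin 0.83 [213.6 197.8] [547. 173. 119.] [561. 185.  -0.]
top lid_bar 0.78 [213.6 234.9] [420. 173. 114.] [420. 173. 116.]
top lid_hinge 0.74 [204.8 168. ] [652. 204. 117.] [653. 204. 116.]
top stay_pivot 0.61 [253.  186.3] [585.  36. 119.] [589.  36.  98.]
top sleeve 0.64 [314.  197.6] [ 557. -193.    3.] [ 557. -194.    0.]
top salt_centre 0.49 [271.3 147.6] [732. -32.  82.] [742. -34.  40.]
top pepper_centre 0.57 [252.9 148.6] [731.  35.  72.] [739.  35.  40.]
top mug_centre 0.95 [141.3 174.4] [643. 443.  59.] [647. 449.  40.]
top mug_centre 0.56 [252.5 150.5] [730.  36.  48.] [732.  36.  40.]
```

View pics/scene0.png

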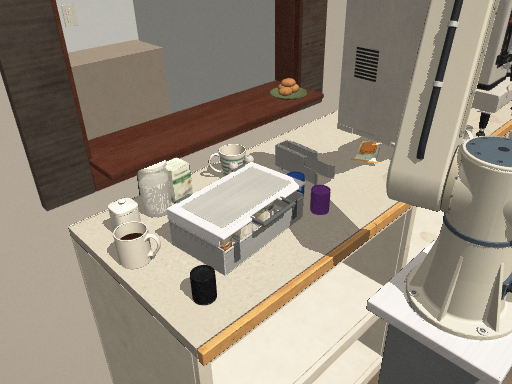

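View pics/top0.png

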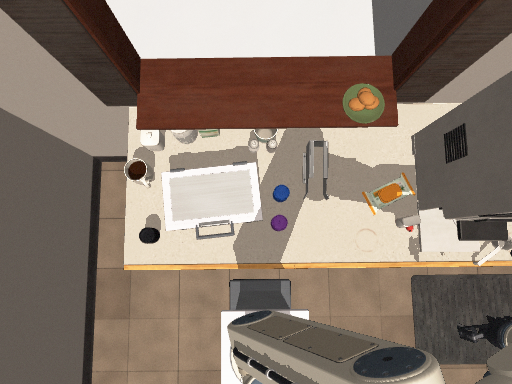

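The scene view shows the bin with its lid shut near (240,215), the sleeve behind near (300,158), and black, blue and purple decoy tins on the worktop. In the top view the lid bar is at (214,230) and the sleeve mouth points to the robot at about (316,197). Next I'll refine the bin and sleeve poses from the depth.

```bash
python3 - <<'E'
from h import *
p,d=vision.grab_frame("top"); W=cloud("top",d)
def rect(m):
    P=W[m][:,:2].astype(np.float32); (c,s,a)=cv2.minAreaRect(P); return len(P),np.round(c,1),np.round(s,1),round(a,2)
m=(W[...,2]>108)&(W[...,2]<135)&(abs(W[...,1]-190)<230)&(W[...,0]>380)&(W[...,0]<700)
m2=cv2.morphologyEx(m.astype(np.uint8),cv2.MORPH_OPEN,np.ones((9,9)))>0
n,l,st,ce=cv2.connectedComponentsWithStats(m2.astype(np.uint8)); k=1+np.argmax(st[1:,4]); print("lid",rect(l==k),"z",np.nanmedian(W[l==k][:,2]))
# edges via fit of plate: PCA
b=m&~m2&(W[...,0]<470); print("bar+",rect(b),np.round(W[b].mean(0)))
s=(W[...,2]>25)&(W[...,2]<95)&(W[...,1]<-120)&(W[...,1]>-290)&(W[...,0]>480)&(W[...,0]<800)
s1=s&(W[...,2]>65); print("sleeve top",rect(s1),np.nanmedian(W[s1][:,2])); print("sleeve all",rect(s),np.nanmin(W[s],0),np.nanmax(W[s],0))
for nm,mm in(("cans",(W[...,2]>50)&(W[...,2]<90)&(W[...,1]<10)&(W[...,1]>-110)&(W[...,0]>400)&(W[...,0]<690)),("black",(W[...,2]>50)&(W[...,2]<90)&(W[...,1]<480)&(W[...,1]>360)&(W[...,0]>330)&(W[...,0]<500))):
    n,l,st,ce=cv2.connectedComponentsWithStats(mm.astype(np.uint8))
    for i in range(1,n):
        if st[i,4]>30: print(nm,np.round(W[l==i].mean(0)),st[i,4],p[l==i].mean(0))
for nm,mm in(("right wall obj",(W[...,1]<-150)&(W[...,0]>420)&(W[...,0]<700)&(W[...,2]>90)),): print(nm,rect(mm), np.nanmin(W[mm],0),np.nanmax(W[mm],0))
x0=370;c=p[125:255,150:340]; cv2.imwrite("pics/c1.png",cv2.resize(c[:,:,::-1],None,fx=4,fy=4,interpolation=2))
E
```

```text
lid (5345, array([558.7, 182. ]), array([211.6, 334. ]), 5.54) z 120.22846554698003
bar+ (274, array([437.3, 188. ]), array([292.6,  61.1]), 89.36) [435. 187. 119.]
sleeve top (395, array([ 689.7, -198.7]), array([ 68.8, 138.2]), 88.73) 78.98822380147726
sleeve all (569, array([ 654.5, -198.2]), array([ 86.7, 208.7]), 87.51) [ 548.35650247 -236.98225764   25.72797877] [ 758.844405   -150.51629743   89.93055338]
cans [570. -65.  68.] 205 [ 38.17560976  70.00487805 133.08292683]
cans [463. -55.  68.] 205 [ 97.11219512  50.07317073 111.76585366]
black [423. 413.  68.] 228 [37.56578947 35.3377193  36.47807018]
right wall obj (8066, array([ 525.8, -610. ]), array([332.5, 142.8]), 35.34) [ 420.29245571 -752.47384706   90.14315683] [ 699.96842582 -564.56376659  534.94251302]
```

View pics/c1.png

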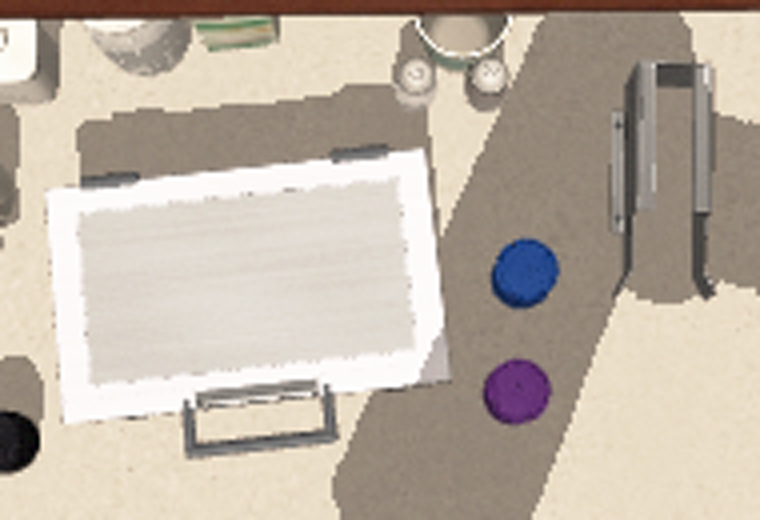

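Request:
{"name": "play_rows", "arguments": {
  "steps": [
    {"delta_pos": [45.5, -68.7, -7], "yaw": -1.42, "jaw": 50},
    {"delta_pos": [45.5, -68.7, -7], "yaw": -1.42, "jaw": 50},
    {"delta_pos": [45.5, -68.7, -7], "yaw": -1.42, "jaw": 50},
    {"delta_pos": [45.5, -68.7, -7], "yaw": -1.42, "jaw": 50},
    {"delta_pos": [45.5, -68.7, -7], "yaw": -1.42, "jaw": 50},
    {"delta_pos": [45.5, -68.7, -7], "yaw": -1.42, "jaw": 50},
    {"delta_pos": [45.5, -68.7, -7], "yaw": -1.42, "jaw": 50},
    {"delta_pos": [45.5, -68.7, -7], "yaw": -1.42, "jaw": 50}
  ]
}}

```text
clock: 1.95
eef_pos: [286.0, -227.2, 265.5]
tcp_rot: [3.141, 0.0, 1.456]
contact_force: [1.5, 0.2, -0.1]
opening: 0.497
grasp_force: 0.0
```

```bash
cat >> h.py <<'E'
def go(x,y,z,yaw):
    "tool-axis delta (cm) and yaw from measured pose to the world target"
    s=r.sense(); Rt=R.from_euler("xyz",s["tcp_rot"]); d=Rt.inv().apply(np.array([x,y,z])-s["eef_pos"])/10
    cy=s["tcp_rot"][2]; dy=-((yaw-cy+np.pi)%(2*np.pi)-np.pi)
    print("now",np.round(s["eef_pos"],1),np.round(s["tcp_rot"],3),"F",np.round(s["contact_force"],1),"q",np.round(s["qpos"],2),"op",round(float(s["opening"]),2),"t",round(float(s["clock"]),1))
    print("DELTA cm",np.round(d,2),"yaw",round(dy,3))
E
python3 -c "
from h import *
go(425,173,300,1.67)
for u in [(197.5,237.5),(233.25,234.5),(215.5,234.8)]: print(px2w('top',u,z=122))
"
```

```text
now [ 286.  -227.2  265.5] [3.141 0.    1.456] F [ 1.5  0.2 -0.1] q [-0.68 -0.12  2.09  0.    1.16 -0.56] op 0.5 t 1.9
DELTA cm [41.35  9.24 -3.46] yaw -0.214
[412.21901532 226.6575221  122.        ]
[420.87905376 105.52087882 122.        ]
[420.57648626 165.68786936 122.        ]
```

Request:
{"name": "play_rows", "arguments": {
  "steps": [
    {"delta_pos": [41.4, 9.2, -3.5], "yaw": -0.21, "jaw": 50},
    {"delta_pos": [41.4, 9.2, -3.5], "yaw": -0.21, "jaw": 50},
    {"delta_pos": [41.4, 9.2, -3.5], "yaw": -0.21, "jaw": 50},
    {"delta_pos": [41.4, 9.2, -3.5], "yaw": -0.21, "jaw": 50},
    {"delta_pos": [41.4, 9.2, -3.5], "yaw": -0.21, "jaw": 50},
    {"delta_pos": [41.4, 9.2, -3.5], "yaw": -0.21, "jaw": 50},
    {"delta_pos": [41.4, 9.2, -3.5], "yaw": -0.21, "jaw": 50},
    {"delta_pos": [41.4, 9.2, -3.5], "yaw": -0.21, "jaw": 50}
  ]
}}

```text
clock: 2.75
eef_pos: [418.5, 149.4, 298.6]
tcp_rot: [3.141, -0.0, 1.662]
contact_force: [0.9, -1.0, -0.3]
opening: 0.498
grasp_force: 0.0
```

Request:
{"name": "play_rows", "arguments": {
  "steps": [
    {"delta_pos": [0, 0, 0], "yaw": 0, "jaw": 50},
    {"delta_pos": [0, 0, 0], "yaw": 0, "jaw": 50},
    {"delta_pos": [0, 0, 0], "yaw": 0, "jaw": 50},
    {"delta_pos": [0, 0, 0], "yaw": 0, "jaw": 50},
    {"delta_pos": [0, 0, 0], "yaw": 0, "jaw": 50},
    {"delta_pos": [0, 0, 0], "yaw": 0, "jaw": 50},
    {"delta_pos": [0, 0, 0], "yaw": 0, "jaw": 50},
    {"delta_pos": [0, 0, 0], "yaw": 0, "jaw": 50}
  ]
}}

```text
clock: 3.55
eef_pos: [418.3, 146.8, 298.1]
tcp_rot: [3.141, -0.0, 1.66]
contact_force: [-0.4, 0.1, -0.1]
opening: 0.499
grasp_force: 0.0
```

```bash
python3 - <<'E'
from h import *
go(421,166,300,1.67)
p,d=save("wrist","w1"); W=cloud("wrist",d)
for t in ["lid_bar","lid_hinge","bin"]:
    for o in vision.landmark_of("wrist",t)[:2]: print(t,o["conf"],np.round(o["uv"]),np.round(px2w("wrist",o["uv"],z=116),1))
for o in vision.cut_out("wrist","lid_bar")[:2]:
    P=W[o["region"]]; P=P[(P[:,2]>105)&(P[:,2]<135)]; print(len(P),np.round(o["uv"]),cv2.minAreaRect(P[:,:2].astype(np.float32)) if len(P)>3 else 0)
# bar: points z~118-124 with x< 440
m=(W[...,2]>112)&(W[...,2]<128)&(W[...,0]<440)&(W[...,0]>400)
P=W[m]; print(len(P),P.min(0),P.max(0),P.mean(0)) if len(P) else 0
if len(P):
    print(np.polyfit(P[:,1],P[:,0],1), cv2.minAreaRect(P[:,:2].astype(np.float32)))
E
```

```text
now [418.3 146.8 298.1] [ 3.141 -0.     1.66 ] F [-0.4  0.1 -0.1] q [ 0.33 -0.    1.92 -0.    1.23  0.24] op 0.5 t 3.5
DELTA cm [ 1.89  0.44 -0.19] yaw -0.01
lid_bar 0.56 [260. 140.] [420.  172.6 116. ]
bin 0.56 [369. 130.] [521.4 190.5 116. ]
58414 [406. 134.] ((538.8051147460938, 158.48709106445312), (245.95443725585938, 287.8310852050781), 5.530705451965332)
59012 [397. 134.] ((542.1298217773438, 158.80902099609375), (252.63490295410156, 287.8310852050781), 5.530705451965332)
2036 [408.85852537 103.96271392 115.08535185] [439.90024432 236.07804842 123.70363739] [421.67150703 177.56591923 120.56489149]
[-5.03136408e-02  4.30605495e+02] ((429.7041931152344, 169.77284240722656), (31.362356185913086, 130.4687042236328), 4.859005451202393)
```

View pics/w1.png

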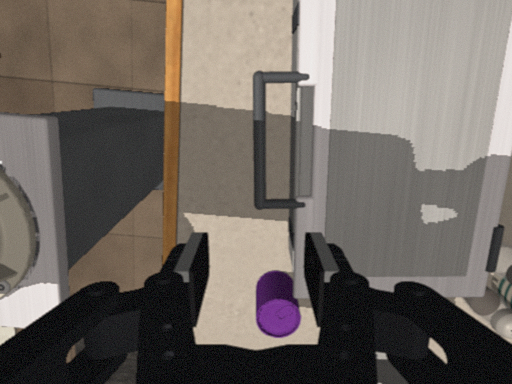

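The wrist view shows the bar at column 260, rows 77–203, with the lid on the right and the purple decoy at (280,305). I'll refine the bin frame from the lid's edges.

```bash
python3 - <<'E'
from h import *
for cam in("wrist","top"):
    p,d=vision.grab_frame(cam); W=cloud(cam,d); a=.0965
    B=(W[...,:2]-[658.9,195.7])@np.array([[np.cos(a),-np.sin(a)],[np.sin(a),np.cos(a)]])
    m=(W[...,2]>108)&(W[...,2]<130)&(abs(B[...,0]+110)<160)&(abs(B[...,1])<200)
    # front edge: per column of v
    for lo,hi in((-150,-90),(-20,20),(-10,10),(90,150)):
        k=m&(B[...,1]>lo)&(B[...,1]<hi)&(B[...,0]>(-300 if abs(lo)<50 else -230)); q=B[k]; 
        if len(q)>50: print(cam,"v",lo,hi,"u range",np.percentile(q[:,0],[.3,99.7]).round(1))
    for lo,hi in((-180,-110),(-110,-30)):
        k=m&(B[...,0]>lo)&(B[...,0]<hi); q=B[k]; print(cam,"u",lo,hi,"v range",np.percentile(q[:,1],[.2,99.8]).round(1))
for uv in[(259,77),(263,203),(261,140)]: print(px2w("wrist",uv,z=118).round(1))
print(np.round(w2px("top",[658.9,195.7,116]),1))
E
```

```text
wrist v -150 -90 u range [-204.7    3.8]
wrist v -20 20 u range [-245.3   -4. ]
wrist v -10 10 u range [-245.3   -5. ]
wrist v 90 150 u range [-205.   -25.4]
wrist u -180 -110 v range [-153.9  117.1]
wrist u -110 -30 v range [-164.8  116.5]
top v -150 -90 u range [-206.6    3.8]
top v -20 20 u range [-139.1   -3.5]
top v -10 10 u range [-138.    -3.4]
top v 90 150 u range [-167.8    3.3]
top u -180 -110 v range [-170.2  161.8]
top u -110 -30 v range [-170.1  162. ]
[414.3 228.8 118. ]
[429.  110.9 118. ]
[421.3 172.8 118. ]
[207.2 166.2]
```

Request:
{"name": "play_rows", "arguments": {
  "steps": [
    {"delta_pos": [2.4, 0.45, 4], "yaw": -0.007, "jaw": 50},
    {"delta_pos": [2.4, 0.45, 8], "yaw": -0.007, "jaw": 50},
    {"delta_pos": [2.4, 0.45, 12], "yaw": -0.007, "jaw": 50},
    {"delta_pos": [2.4, 0.45, 15], "yaw": -0.007, "jaw": 50},
    {"delta_pos": [2.4, 0.45, 18], "yaw": -0.007, "jaw": 50},
    {"delta_pos": [2.4, 0.45, 20], "yaw": -0.007, "jaw": 50},
    {"delta_pos": [2.4, 0.45, 20.1], "yaw": -0.007, "jaw": 50},
    {"delta_pos": [2.4, 0.45, 20.1], "yaw": -0.007, "jaw": 50}
  ]
}}

```text
clock: 4.7
eef_pos: [420.7, 171.4, 97.2]
tcp_rot: [-3.141, 0.0, 1.668]
contact_force: [-0.1, -0.8, 1.1]
opening: 0.502
grasp_force: 0.0
```

Request:
{"name": "play_rows", "arguments": {
  "steps": [
    {"delta_pos": [0, 0, 0], "yaw": 0, "jaw": 0},
    {"delta_pos": [0, 0, 0], "yaw": 0, "jaw": 0},
    {"delta_pos": [0, 0, 0], "yaw": 0, "jaw": 0},
    {"delta_pos": [0, 0, 0], "yaw": 0, "jaw": 0},
    {"delta_pos": [0, 0, 0], "yaw": 0, "jaw": 0},
    {"delta_pos": [0, 0, 0], "yaw": 0, "jaw": 0},
    {"delta_pos": [0, 0, 0], "yaw": 0, "jaw": 0},
    {"delta_pos": [0, 0, 0], "yaw": 0, "jaw": 0}
  ],
  "grip_force": 40
}}

```text
clock: 5.5
eef_pos: [419.0, 171.4, 98.1]
tcp_rot: [-3.139, -0.0, 1.667]
contact_force: [-9.8, 0.4, 12.4]
opening: 0.122
grasp_force: 39.0
```

```bash
cat >> h.py <<'E'
def arc(rad,t0,t1,n):
    "lid: (bin x, up) as tool y,z (cm) rows"
    for k in range(1,n+1):
        t=t0+(t1-t0)*k/n; print([0,round(rad*(np.cos(t0)-np.cos(t))/10,2),-round(rad*(np.sin(t)-np.sin(t0))/10,2)])
E
python3 -c "
from h import *
go(420.1,170.9,97,1.667)
arc(240,0,.72,8);print();arc(240,.72,1.44,8);print();arc(240,1.44,1.63,4)"
```

```text
now [419.  171.4  98.1] [-3.139 -0.     1.667] F [-9.8  0.4 12.4] q [0.38 0.28 2.11 0.   0.76 0.29] op 0.12 t 5.5
DELTA cm [-0.06  0.1   0.11] yaw 0.0
[0, np.float64(0.1), np.float64(-2.16)]
[0, np.float64(0.39), np.float64(-4.3)]
[0, np.float64(0.87), np.float64(-6.4)]
[0, np.float64(1.54), np.float64(-8.45)]
[0, np.float64(2.39), np.float64(-10.44)]
[0, np.float64(3.41), np.float64(-12.34)]
[0, np.float64(4.61), np.float64(-14.14)]
[0, np.float64(5.96), np.float64(-15.83)]

[0, np.float64(1.5), np.float64(-1.56)]
[0, np.float64(3.12), np.float64(-2.97)]
[0, np.float64(4.87), np.float64(-4.24)]
[0, np.float64(6.73), np.float64(-5.34)]
[0, np.float64(8.68), np.float64(-6.27)]
[0, np.float64(10.7), np.float64(-7.02)]
[0, np.float64(12.79), np.float64(-7.59)]
[0, np.float64(14.91), np.float64(-7.97)]

[0, np.float64(1.13), np.float64(-0.12)]
[0, np.float64(2.27), np.float64(-0.19)]
[0, np.float64(3.41), np.float64(-0.2)]
[0, np.float64(4.55), np.float64(-0.16)]
```

Request:
{"name": "play_rows", "arguments": {
  "steps": [
    {"delta_pos": [0, 0, -2.2], "yaw": 0, "jaw": 0},
    {"delta_pos": [0, 0.35, -4.3], "yaw": 0, "jaw": 0},
    {"delta_pos": [0, 0.8, -6.4], "yaw": 0, "jaw": 0},
    {"delta_pos": [0, 1.5, -8.45], "yaw": 0, "jaw": 0},
    {"delta_pos": [0, 2.35, -10.45], "yaw": 0, "jaw": 0},
    {"delta_pos": [0, 3.4, -12.35], "yaw": 0, "jaw": 0},
    {"delta_pos": [0, 4.6, -14.15], "yaw": 0, "jaw": 0},
    {"delta_pos": [0, 5.95, -15.85], "yaw": 0, "jaw": 0}
  ]
}}

```text
clock: 6.3
eef_pos: [475.2, 177.0, 256.7]
tcp_rot: [-3.132, -0.001, 1.667]
contact_force: [-18.1, 2.2, 9.8]
opening: 0.123
grasp_force: 39.4
```

Request:
{"name": "play_rows", "arguments": {
  "steps": [
    {"delta_pos": [0, 1.5, -1.55], "yaw": 0, "jaw": 0},
    {"delta_pos": [0, 3.1, -2.95], "yaw": 0, "jaw": 0},
    {"delta_pos": [0, 4.85, -4.25], "yaw": 0, "jaw": 0},
    {"delta_pos": [0, 6.75, -5.35], "yaw": 0, "jaw": 0},
    {"delta_pos": [0, 8.7, -6.25], "yaw": 0, "jaw": 0},
    {"delta_pos": [0, 10.7, -7.0], "yaw": 0, "jaw": 0},
    {"delta_pos": [0, 12.8, -7.6], "yaw": 0, "jaw": 0},
    {"delta_pos": [0, 14.9, -7.95], "yaw": 0, "jaw": 0}
  ]
}}

```text
clock: 7.1
eef_pos: [628.5, 192.1, 337.5]
tcp_rot: [3.14, -0.001, 1.668]
contact_force: [-5.2, 1.2, 13.7]
opening: 0.125
grasp_force: 42.8
```

Request:
{"name": "play_rows", "arguments": {
  "steps": [
    {"delta_pos": [0, 1.1, -0.1], "yaw": 0, "jaw": 0},
    {"delta_pos": [0, 2.25, -0.2], "yaw": 0, "jaw": 0},
    {"delta_pos": [0, 3.4, -0.2], "yaw": 0, "jaw": 0},
    {"delta_pos": [0, 4.5, -0.15], "yaw": 0, "jaw": 0},
    {"delta_pos": [0, 4.5, -0.15], "yaw": 0, "jaw": 0},
    {"delta_pos": [0, 4.5, -0.15], "yaw": 0, "jaw": 0},
    {"delta_pos": [0, 4.5, -0.15], "yaw": 0, "jaw": 0},
    {"delta_pos": [0, 4.5, -0.15], "yaw": 0, "jaw": 0}
  ]
}}

```text
clock: 7.9
eef_pos: [673.4, 196.5, 337.7]
tcp_rot: [3.139, -0.001, 1.668]
contact_force: [0.7, 3.8, 4.9]
opening: 0.121
grasp_force: 42.7
```

```bash
python3 - <<'E'
from h import *
go(420.1,170.9,97,1.667)
p,d=save("scene","s2"); W=cloud("scene",d)
cv2.imwrite("pics/s2b.png",cv2.resize(p[90:300,90:370,::-1],None,fx=2.5,fy=2.5))
for t in ["lid_bar","stay_knob","stay_pivot","tin_b_centre"]:
    for o in vision.landmark_of("scene",t)[:3]: u=o["uv"];print(t,round(o["conf"],2),np.round(u),W[int(u[1]),int(u[0])].round())
E
```

```text
now [673.4 196.5 337.7] [ 3.139e+00 -1.000e-03  1.668e+00] F [0.7 3.8 4.9] q [0.28 0.4  1.33 0.   1.41 0.18] op 0.12 t 7.9
DELTA cm [ -0.11 -25.52  24.01] yaw 0.001
lid_bar 0.9 [200.  99.] [659. 205. 370.]
stay_knob 0.6 [226. 204.] [574. 214.  95.]
stay_pivot 0.94 [268. 177.] [589.  38. 105.]
tin_b_centre 0.78 [321. 199.] [445. -34.  55.]
tin_b_centre 0.76 [203. 286.] [400. 430.  60.]
tin_b_centre 0.75 [242. 224.] [506. 220.  66.]
```

View pics/s2b.png

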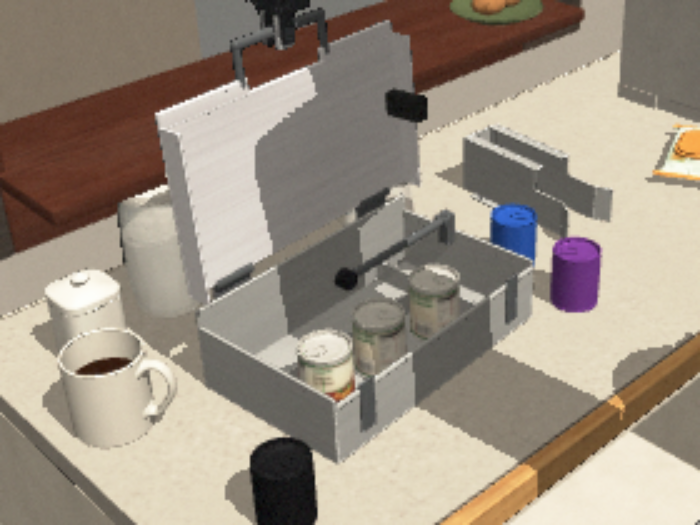

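The lid is up at about 1.6 rad. Three tins stand in the bin, the stay lies across it with its knob at (346,278) in the crop, and the decoys are all outside. I'll release the bar and go to the knob.

Request:
{"name": "play_rows", "arguments": {
  "steps": [
    {"delta_pos": [0, 0, 0], "yaw": 0, "jaw": 50},
    {"delta_pos": [0, 0, 0], "yaw": 0, "jaw": 50},
    {"delta_pos": [0, 0, 0], "yaw": 0, "jaw": 50},
    {"delta_pos": [0, 0, 0], "yaw": 0, "jaw": 50},
    {"delta_pos": [0, 0, -2], "yaw": 0, "jaw": 50},
    {"delta_pos": [0, 0, -5], "yaw": 0, "jaw": 50},
    {"delta_pos": [0, 0, -7], "yaw": 0, "jaw": 50},
    {"delta_pos": [0, 0, -7], "yaw": 0, "jaw": 50}
  ]
}}

```text
clock: 8.95
eef_pos: [674.0, 196.1, 410.1]
tcp_rot: [3.136, -0.001, 1.668]
contact_force: [0.2, 0.7, -0.2]
opening: 0.499
grasp_force: 0.0
```

Request:
{"name": "play_rows", "arguments": {
  "steps": [
    {"delta_pos": [-1, -3, 0], "yaw": 0, "jaw": 50},
    {"delta_pos": [-2, -7, 0], "yaw": 0, "jaw": 50},
    {"delta_pos": [-4.6, -10, 0], "yaw": 0, "jaw": 50},
    {"delta_pos": [-4.6, -10, 3], "yaw": 0, "jaw": 50},
    {"delta_pos": [-4.6, -10, 7], "yaw": 0, "jaw": 50},
    {"delta_pos": [-4.6, -10, 12], "yaw": 0, "jaw": 50},
    {"delta_pos": [-4.6, -10, 12], "yaw": 0, "jaw": 50},
    {"delta_pos": [-4.6, -10, 12], "yaw": 0, "jaw": 50}
  ]
}}

```text
clock: 9.75
eef_pos: [577.5, 140.3, 286.4]
tcp_rot: [-3.139, 0.0, 1.668]
contact_force: [1.3, -0.3, 0.6]
opening: 0.497
grasp_force: 0.0
```

```bash
python3 - <<'E'
from h import *
go(578,201.3,79,1.667)
p,d=save("wrist","w2"); W=cloud("wrist",d)
for t in ["stay_knob","stay_pivot","tin_b_centre"]:
    for o in vision.landmark_of("wrist",t)[:3]: u=o["uv"];print(t,round(o["conf"],2),np.round(u),W[int(u[1]),int(u[0])].round(),px2w("wrist",u,z={"s":98,"t":41}[t[0]]).round(1))
    for o in vision.cut_out("wrist",t)[:3]:
        P=W[o["region"]]; P=P[~np.isnan(P[:,0])]; print(" cut",round(o["conf"],2),np.round(o["uv"]),np.percentile(P,[2,50,98],axis=0).round().tolist())
print("pred px knob",w2px("wrist",[578,201.3,98]))
E
```

```text
now [577.5 140.3 286.4] [-3.139  0.     1.668] F [ 1.3 -0.3  0.6] q [ 0.24  0.26  1.64 -0.    1.25  0.14] op 0.5 t 9.8
DELTA cm [ 6.07  0.69 20.74] yaw 0.001
stay_knob 0.98 [264. 100.] [581. 203. 109.] [582.3 202.7  98. ]
 cut 0.96 [264. 160.] [[573.0, 50.0, 101.0], [586.0, 146.0, 104.0], [597.0, 213.0, 111.0]]
stay_pivot 0.57 [261. 263.] [594.  40. 107.] [596.3  33.6  98. ]
stay_pivot 0.46 [217.  12.] [528. 278.  74.] [532.9 273.7  98. ]
 cut 0.75 [263. 159.] [[573.0, 49.0, 101.0], [586.0, 148.0, 104.0], [597.0, 214.0, 111.0]]
 cut 0.67 [359. 139.] [[462.0, 25.0, 5.0], [658.0, 181.0, 149.0], [675.0, 293.0, 307.0]]
 cut 0.63 [435. 155.] [[652.0, 80.0, 132.0], [666.0, 187.0, 256.0], [676.0, 266.0, 311.0]]
tin_b_centre 0.71 [158. 294.] [549. 150. 342.] [471.  -53.5  41. ]
tin_b_centre 0.65 [236. 309.] [573. -44.  70.] [574.  -65.9  41. ]
 cut 0.7 [149. 273.] [[432.0, -60.0, 1.0], [455.0, -28.0, 34.0], [543.0, 150.0, 333.0]]
pred px knob [260.5854802  101.28805874]
```

View pics/w2.png

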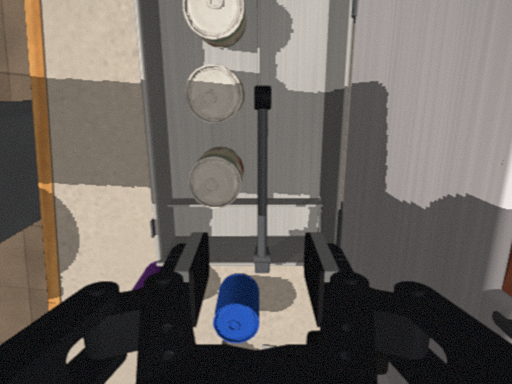

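The wrist view shows the knob at (263,98) and the tins at (214,12), (215,93) and (216,180), with the blue decoy at (238,310) outside the bin. I'll pinch the knob slightly high to clear the tin next to it.

Request:
{"name": "play_rows", "arguments": {
  "steps": [
    {"delta_pos": [6.2, 1.0, 4], "yaw": 0, "jaw": 35},
    {"delta_pos": [6.2, 1.0, 8], "yaw": 0, "jaw": 35},
    {"delta_pos": [6.2, 1.0, 12], "yaw": 0, "jaw": 35},
    {"delta_pos": [6.2, 1.0, 15], "yaw": 0, "jaw": 35},
    {"delta_pos": [6.2, 1.0, 18], "yaw": 0, "jaw": 35},
    {"delta_pos": [6.2, 1.0, 20], "yaw": 0, "jaw": 35},
    {"delta_pos": [6.2, 1.0, 20], "yaw": 0, "jaw": 35},
    {"delta_pos": [6.2, 1.0, 20], "yaw": 0, "jaw": 35}
  ]
}}

```text
clock: 10.9
eef_pos: [582.3, 203.3, 87.3]
tcp_rot: [3.141, -0.0, 1.668]
contact_force: [0.6, -0.1, -0.2]
opening: 0.351
grasp_force: 0.0
```

Request:
{"name": "play_rows", "arguments": {
  "steps": [
    {"delta_pos": [0, 0, 0], "yaw": 0, "jaw": 0},
    {"delta_pos": [0, 0, 0], "yaw": 0, "jaw": 0},
    {"delta_pos": [0, 0, 0], "yaw": 0, "jaw": 0},
    {"delta_pos": [0, 0, 0], "yaw": 0, "jaw": 0},
    {"delta_pos": [0, 0, 0], "yaw": 0, "jaw": 0},
    {"delta_pos": [0, 0, 0], "yaw": 0, "jaw": 0},
    {"delta_pos": [0, 0, 0], "yaw": 0, "jaw": 0},
    {"delta_pos": [0, 0, 0], "yaw": 0, "jaw": 0}
  ],
  "grip_force": 30
}}

```text
clock: 11.7
eef_pos: [577.5, 202.9, 87.7]
tcp_rot: [-3.134, 0.0, 1.667]
contact_force: [-17.7, -0.2, 10.2]
opening: 0.175
grasp_force: 34.9
```

```bash
python3 -c "
from h import *
go(581,202.5,86,1.667)
def a(t0,t1,n):
    for k in range(1,n+1):
        t=t0+(t1-t0)*k/n; print([float(-round(16.5*(np.cos(t0)-np.cos(t)),2)),0,float(-round(16.5*(np.sin(t)-np.sin(t0)),2))])
a(0,.82,8);a(.82,1.64,8)"
```

```text
now [577.5 202.9  87.7] [-3.134  0.     1.667] F [-17.7  -0.2  10.2] q [0.33 0.5  1.77 0.   0.88 0.24] op 0.17 t 11.7
DELTA cm [-0.07  0.35  0.17] yaw 0.0
[-0.09, 0, -1.69]
[-0.35, 0, -3.36]
[-0.77, 0, -4.99]
[-1.37, 0, -6.58]
[-2.12, 0, -8.09]
[-3.02, 0, -9.52]
[-4.07, 0, -10.85]
[-5.24, 0, -12.06]
[-1.29, 0, -1.09]
[-2.69, 0, -2.04]
[-4.18, 0, -2.84]
[-5.74, 0, -3.49]
[-7.36, 0, -3.97]
[-9.02, 0, -4.28]
[-10.71, 0, -4.43]
[-12.4, 0, -4.4]
```

Request:
{"name": "play_rows", "arguments": {
  "steps": [
    {"delta_pos": [-0.1, -0.3, -1.7], "yaw": 0, "jaw": 0},
    {"delta_pos": [-0.35, -0.4, -3.35], "yaw": 0, "jaw": 0},
    {"delta_pos": [-0.75, -0.4, -5.0], "yaw": 0, "jaw": 0},
    {"delta_pos": [-1.35, -0.4, -6.6], "yaw": 0, "jaw": 0},
    {"delta_pos": [-2.1, -0.4, -8.1], "yaw": 0, "jaw": 0},
    {"delta_pos": [-3.0, -0.4, -9.5], "yaw": 0, "jaw": 0},
    {"delta_pos": [-4.05, -0.4, -10.85], "yaw": 0, "jaw": 0},
    {"delta_pos": [-5.25, -0.4, -12.05], "yaw": 0, "jaw": 0}
  ]
}}

```text
clock: 12.5
eef_pos: [582.1, 149.5, 209.0]
tcp_rot: [-3.141, 0.0, 1.668]
contact_force: [-3.2, -2.7, -5.6]
opening: 0.175
grasp_force: 30.5
```

Request:
{"name": "play_rows", "arguments": {
  "steps": [
    {"delta_pos": [-1.3, 0, -1.1], "yaw": 0, "jaw": 0},
    {"delta_pos": [-2.7, 0, -2.05], "yaw": 0, "jaw": 0},
    {"delta_pos": [-4.2, 0, -2.85], "yaw": 0, "jaw": 0},
    {"delta_pos": [-5.75, 0, -3.5], "yaw": 0, "jaw": 0},
    {"delta_pos": [-7.35, 0, -3.95], "yaw": 0, "jaw": 0},
    {"delta_pos": [-9.0, 0, -4.3], "yaw": 0, "jaw": 0},
    {"delta_pos": [-10.7, 0, -4.4], "yaw": 0, "jaw": 0},
    {"delta_pos": [-12.5, 0, -4.4], "yaw": 0, "jaw": 0}
  ]
}}

```text
clock: 13.3
eef_pos: [594.4, 25.5, 252.9]
tcp_rot: [3.141, -0.001, 1.668]
contact_force: [-5.2, 1.6, -4.1]
opening: 0.179
grasp_force: 29.3
```

Request:
{"name": "play_rows", "arguments": {
  "steps": [
    {"delta_pos": [0, 0, 0], "yaw": 0, "jaw": 0},
    {"delta_pos": [0, 0, 0], "yaw": 0, "jaw": 0},
    {"delta_pos": [0, 0, 0], "yaw": 0, "jaw": 40},
    {"delta_pos": [0, 0, 0], "yaw": 0, "jaw": 40},
    {"delta_pos": [0, 0, -1], "yaw": 0, "jaw": 40},
    {"delta_pos": [0, 0, -4], "yaw": 0, "jaw": 40},
    {"delta_pos": [0, 0, -8], "yaw": 0, "jaw": 40},
    {"delta_pos": [0, 0, -12], "yaw": 0, "jaw": 40}
  ]
}}

```text
clock: 14.1
eef_pos: [595.1, 26.1, 373.5]
tcp_rot: [3.141, 0.0, 1.668]
contact_force: [-0.0, 0.4, 0.4]
opening: 0.398
grasp_force: 0.0
```

```bash
python3 - <<'E'
from h import *
go(673.4,196.5,400,1.667)
p,d=save("scene","s3"); W=cloud("scene",d)
cv2.imwrite("pics/s3b.png",cv2.resize(p[60:300,90:370,::-1],None,fx=2,fy=2))
for t in ["lid_bar","stay_knob"]:
    for o in vision.landmark_of("scene",t)[:3]: u=o["uv"];print(t,round(o["conf"],2),np.round(u),W[int(u[1]),int(u[0])].round())
E
```

```text
now [595.1  26.1 373.5] [3.141 0.    1.668] F [-0.   0.4  0.4] q [ 0.04  0.21  1.52 -0.    1.42 -0.06] op 0.4 t 14.1
DELTA cm [16.19  9.45 -2.64] yaw 0.001
lid_bar 0.71 [200.  99.] [1795. -617. -125.]
lid_bar 0.59 [259. 214.] [527. 137.  50.]
stay_knob 0.75 [265. 127.] [595.  43. 261.]
```

View pics/s3b.png

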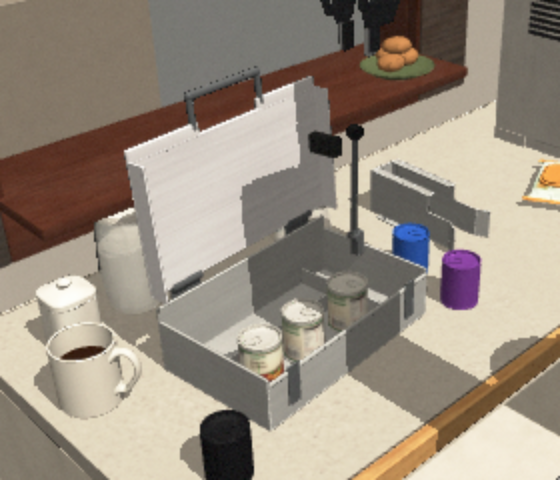

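The stay is upright past its dead point and the lid stands by itself. I'll re-grip the bar and lower the lid onto the stay.

Request:
{"name": "play_rows", "arguments": {
  "steps": [
    {"delta_pos": [3, 0, -3.7], "yaw": 0, "jaw": 50},
    {"delta_pos": [7, 2, -3.7], "yaw": 0, "jaw": 50},
    {"delta_pos": [11, 5, -3.7], "yaw": 0, "jaw": 50},
    {"delta_pos": [14, 8, -3.7], "yaw": 0, "jaw": 50},
    {"delta_pos": [16.2, 9.4, -3.7], "yaw": 0, "jaw": 50},
    {"delta_pos": [16.2, 9.4, -3.7], "yaw": 0, "jaw": 50},
    {"delta_pos": [16.2, 9.4, -1], "yaw": 0, "jaw": 50},
    {"delta_pos": [16.2, 9.4, 1.5], "yaw": 0, "jaw": 50}
  ]
}}

```text
clock: 15.05
eef_pos: [672.7, 196.1, 355.3]
tcp_rot: [3.141, 0.0, 1.668]
contact_force: [-0.4, -0.7, 0.2]
opening: 0.498
grasp_force: 0.0
```

Request:
{"name": "play_rows", "arguments": {
  "steps": [
    {"delta_pos": [0, 0, 2], "yaw": 0, "jaw": 50},
    {"delta_pos": [0, 0, 2], "yaw": 0, "jaw": 50},
    {"delta_pos": [0, 0, 2], "yaw": 0, "jaw": 0},
    {"delta_pos": [0, 0, 2], "yaw": 0, "jaw": 0},
    {"delta_pos": [0, 0, 2], "yaw": 0, "jaw": 0},
    {"delta_pos": [0, 0, 2], "yaw": 0, "jaw": 0},
    {"delta_pos": [0, 0, 2], "yaw": 0, "jaw": 0},
    {"delta_pos": [0, 0, 2], "yaw": 0, "jaw": 0}
  ],
  "grip_force": 40
}}

```text
clock: 15.85
eef_pos: [673.6, 196.3, 337.8]
tcp_rot: [3.139, -0.0, 1.668]
contact_force: [0.0, -0.7, 5.5]
opening: 0.124
grasp_force: 39.4
```

Request:
{"name": "play_rows", "arguments": {
  "steps": [
    {"delta_pos": [0, -0.6, 0], "yaw": 0, "jaw": 0},
    {"delta_pos": [0, -1.3, 0], "yaw": 0, "jaw": 0},
    {"delta_pos": [0, -2.0, 0.05], "yaw": 0, "jaw": 0},
    {"delta_pos": [0, -2.7, 0.1], "yaw": 0, "jaw": 0},
    {"delta_pos": [0, -3.4, 0.15], "yaw": 0, "jaw": 0},
    {"delta_pos": [0, -4.1, 0.2], "yaw": 0, "jaw": 0},
    {"delta_pos": [0, -4.7, 0.25], "yaw": 0, "jaw": 0},
    {"delta_pos": [0, -5.1, 0.3], "yaw": 0, "jaw": 0}
  ]
}}

```text
clock: 16.65
eef_pos: [622.7, 191.3, 334.8]
tcp_rot: [3.138, 0.0, 1.668]
contact_force: [0.8, -3.0, 6.4]
opening: 0.122
grasp_force: 40.8
```

```bash
python3 -c "
from h import *
go(673.4,196.5,337.7,1.667)"
```

```text
now [622.7 191.3 334.8] [3.138 0.    1.668] F [ 0.8 -3.   6.4] q [ 0.3   0.32  1.45 -0.    1.37  0.2 ] op 0.12 t 16.6
DELTA cm [ 0.02  5.1  -0.27] yaw 0.001
```

Request:
{"name": "play_rows", "arguments": {
  "steps": [
    {"delta_pos": [0, -0.1, 0], "yaw": 0, "jaw": 0},
    {"delta_pos": [0, -0.2, 0], "yaw": 0, "jaw": 0},
    {"delta_pos": [0, -0.3, 0.05], "yaw": 0, "jaw": 0},
    {"delta_pos": [0, -0.4, 0.05], "yaw": 0, "jaw": 0},
    {"delta_pos": [0, -0.5, 0.05], "yaw": 0, "jaw": 0},
    {"delta_pos": [0, -0.5, 0.05], "yaw": 0, "jaw": 0},
    {"delta_pos": [0, -0.5, 0.05], "yaw": 0, "jaw": 0},
    {"delta_pos": [0, -0.5, 0.05], "yaw": 0, "jaw": 0}
  ]
}}

```text
clock: 17.45
eef_pos: [618.3, 190.9, 333.8]
tcp_rot: [3.138, 0.0, 1.668]
contact_force: [2.3, -2.3, 6.6]
opening: 0.12
grasp_force: 41.1
```

Request:
{"name": "play_rows", "arguments": {
  "steps": [
    {"delta_pos": [0, -0.1, 0], "yaw": 0, "jaw": 0},
    {"delta_pos": [0, -0.2, 0], "yaw": 0, "jaw": 0},
    {"delta_pos": [0, -0.3, 0.05], "yaw": 0, "jaw": 0},
    {"delta_pos": [0, -0.4, 0.05], "yaw": 0, "jaw": 0},
    {"delta_pos": [0, -0.4, 0.05], "yaw": 0, "jaw": 0},
    {"delta_pos": [0, -0.4, 0.05], "yaw": 0, "jaw": 0},
    {"delta_pos": [0, -0.4, 0.05], "yaw": 0, "jaw": 0},
    {"delta_pos": [0, -0.4, 0.05], "yaw": 0, "jaw": 0}
  ]
}}

```text
clock: 18.25
eef_pos: [616.6, 190.8, 333.6]
tcp_rot: [3.133, -0.0, 1.668]
contact_force: [13.4, -0.7, 2.5]
opening: 0.126
grasp_force: 40.9
```

```bash
python3 - <<'E'
from h import *
go(673.4,196.5,337.7,1.667)
p,d=save("scene","s4")
cv2.imwrite("pics/s4b.png",cv2.resize(p[85:245,160:330,::-1],None,fx=3.5,fy=3.5))
E
```

```text
now [616.6 190.8 333.6] [ 3.133 -0.     1.668] F [13.4 -0.7  2.5] q [ 0.3   0.31  1.47 -0.    1.35  0.2 ] op 0.13 t 18.2
DELTA cm [ 0.02  5.71 -0.36] yaw 0.001
```

View pics/s4b.png

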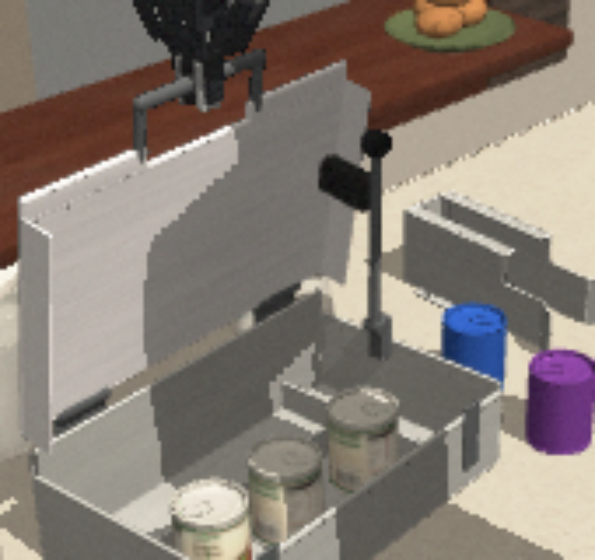

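The lid rests on the stay, with the block against the rod and 13 N of contact. Releasing.

Request:
{"name": "play_rows", "arguments": {
  "steps": [
    {"delta_pos": [0, 0.1, 0], "yaw": 0, "jaw": 50},
    {"delta_pos": [0, 0.1, 0], "yaw": 0, "jaw": 50},
    {"delta_pos": [0, 0.1, 0], "yaw": 0, "jaw": 50},
    {"delta_pos": [0, 0.1, 0], "yaw": 0, "jaw": 50},
    {"delta_pos": [0, 0.1, -1], "yaw": 0, "jaw": 50},
    {"delta_pos": [0, 0.1, -4], "yaw": 0, "jaw": 50},
    {"delta_pos": [0, 0.1, -7], "yaw": 0, "jaw": 50},
    {"delta_pos": [0, 0.1, -8], "yaw": 0, "jaw": 50}
  ]
}}

```text
clock: 19.1
eef_pos: [615.0, 191.1, 416.2]
tcp_rot: [3.137, -0.001, 1.668]
contact_force: [0.3, -0.5, 0.2]
opening: 0.502
grasp_force: 0.0
```

Request:
{"name": "play_rows", "arguments": {
  "steps": [
    {"delta_pos": [-2, -3, 0], "yaw": 0, "jaw": 90},
    {"delta_pos": [-4, -6, 0], "yaw": 0, "jaw": 90},
    {"delta_pos": [-7, -9, 0], "yaw": 0, "jaw": 90},
    {"delta_pos": [-10, -9, 3], "yaw": 0, "jaw": 90},
    {"delta_pos": [-10, -9, 7], "yaw": 0, "jaw": 90},
    {"delta_pos": [-10, -9, 11], "yaw": 0, "jaw": 90},
    {"delta_pos": [-10, -9, 12], "yaw": 0, "jaw": 90},
    {"delta_pos": [-10, -9, 12], "yaw": 0, "jaw": 90}
  ]
}}

```text
clock: 19.9
eef_pos: [533.4, 82.4, 291.0]
tcp_rot: [-3.138, 0.0, 1.668]
contact_force: [0.8, -0.4, 0.1]
opening: 0.897
grasp_force: 0.0
```

```bash
cat >> h.py <<'E'
def tins(cam):
    p,d=vision.grab_frame(cam); W=cloud(cam,d); a=.0965
    B=(W[...,:2]-[559.5,185.5])@np.array([[np.cos(a),-np.sin(a)],[np.sin(a),np.cos(a)]])
    m=(W[...,2]>66)&(W[...,2]<86)&(B[...,0]>-92)&(B[...,0]<14)&(abs(B[...,1])<160)
    m=cv2.morphologyEx(m.astype(np.uint8),cv2.MORPH_OPEN,np.ones((3,3)))
    n,l,st,ce=cv2.connectedComponentsWithStats(m)
    for i in range(1,n):
        if st[i,4]>60:
            c,rad=cv2.minEnclosingCircle(W[l==i][:,:2].astype(np.float32)); print("tin",np.round(c,1),"rad",round(rad,1),"z",np.median(W[l==i][:,2]).round(1),"px",ce[i].round(),"col",p[l==i].mean(0).round())
    return p,d
E
python3 - <<'E'
from h import *
go(530,170,290,1.667)
for c in("wrist","top"): print(c); p,d=tins(c)
for o in vision.landmark_of("top","lid_bar")[:2]+vision.landmark_of("scene","lid_bar")[:0]: print(o)
for o in vision.landmark_of("wrist","tin_a_centre")[:4]: print(round(o["conf"],2),np.round(o["uv"]),px2w("wrist",o["uv"],z=41).round(1))
E
```

```text
now [533.4  82.4 291. ] [-3.138  0.     1.668] F [ 0.8 -0.4  0.1] q [0.15 0.17 1.74 0.   1.23 0.05] op 0.9 t 19.9
DELTA cm [8.75 0.51 0.1 ] yaw 0.001
wrist
tin [531.  202.9] rad 28.5 z 75.6 px [264.  36.] col [167. 159. 148.]
tin [537.6 112.6] rad 28.5 z 75.6 px [261. 131.] col [124. 118. 110.]
top
tin [521.9 280.5] rad 28.3 z 73.4 px [185. 207.] col [226. 218. 205.]
tin [524.1 120.7] rad 23.0 z 72.7 px [229. 206.] col [156. 147. 136.]
{'uv': [200.7, 160.6], 'conf': 0.86}
{'uv': [253.1, 146.3], 'conf': 0.17}
0.73 [260. 127.] [537.9 113.   41. ]
```

Request:
{"name": "play_rows", "arguments": {
  "steps": [
    {"delta_pos": [3.0, 0.7, 4], "yaw": 0, "jaw": 93},
    {"delta_pos": [3.0, 0.7, 8], "yaw": 0, "jaw": 93},
    {"delta_pos": [3.0, 0.7, 12], "yaw": 0, "jaw": 93},
    {"delta_pos": [3.0, 0.7, 16], "yaw": 0, "jaw": 93},
    {"delta_pos": [3.0, 0.7, 20], "yaw": 0, "jaw": 93},
    {"delta_pos": [3.0, 0.7, 23], "yaw": 0, "jaw": 93},
    {"delta_pos": [3.0, 0.7, 24.9], "yaw": 0, "jaw": 93},
    {"delta_pos": [3.0, 0.7, 24.9], "yaw": 0, "jaw": 93}
  ]
}}

```text
clock: 20.95
eef_pos: [537.5, 113.0, 41.5]
tcp_rot: [-3.139, 0.0, 1.668]
contact_force: [0.0, -0.3, -0.7]
opening: 0.929
grasp_force: 0.0
```

Request:
{"name": "play_rows", "arguments": {
  "steps": [
    {"delta_pos": [0, 0, 0], "yaw": 0, "jaw": 0},
    {"delta_pos": [0, 0, 0], "yaw": 0, "jaw": 0},
    {"delta_pos": [0, 0, 0], "yaw": 0, "jaw": 0},
    {"delta_pos": [0, 0, 0], "yaw": 0, "jaw": 0},
    {"delta_pos": [0, 0, 0], "yaw": 0, "jaw": 0},
    {"delta_pos": [0, 0, 0], "yaw": 0, "jaw": 0},
    {"delta_pos": [0, 0, -3], "yaw": 0, "jaw": 0},
    {"delta_pos": [0, 0, -7], "yaw": 0, "jaw": 0}
  ],
  "grip_force": 40
}}

```text
clock: 21.75
eef_pos: [537.1, 112.7, 113.0]
tcp_rot: [-3.139, 0.0, 1.668]
contact_force: [1.6, -0.3, -2.4]
opening: 0.659
grasp_force: 43.7
```

Request:
{"name": "play_rows", "arguments": {
  "steps": [
    {"delta_pos": [0, 0, -4], "yaw": 0, "jaw": 0},
    {"delta_pos": [0, 0, -8], "yaw": 0, "jaw": 0},
    {"delta_pos": [0, 0, -10], "yaw": 0, "jaw": 0},
    {"delta_pos": [0, 0, -10], "yaw": 0, "jaw": 0},
    {"delta_pos": [0, 0, -10], "yaw": 0, "jaw": 0},
    {"delta_pos": [0, 0, -10], "yaw": 0, "jaw": 0},
    {"delta_pos": [0, 0, -10], "yaw": 0, "jaw": 0},
    {"delta_pos": [0, 0, -10], "yaw": 0, "jaw": 0}
  ]
}}

```text
clock: 22.55
eef_pos: [537.7, 112.9, 211.8]
tcp_rot: [-3.14, 0.0, 1.668]
contact_force: [0.4, 0.3, -2.4]
opening: 0.657
grasp_force: 43.9
```

```bash
python3 -c "
from h import *
go(470,-195,215,0)"
```

```text
now [537.7 112.9 211.8] [-3.14   0.     1.668] F [ 0.4  0.3 -2.4] q [0.2  0.26 1.81 0.   1.07 0.11] op 0.66 t 22.6
DELTA cm [-29.99  -9.72  -0.29] yaw 1.668
```

Request:
{"name": "play_rows", "arguments": {
  "steps": [
    {"delta_pos": [0, -5, 0], "yaw": 0.1, "jaw": 0},
    {"delta_pos": [-4, -8, 0], "yaw": 0.25, "jaw": 0},
    {"delta_pos": [-9, -11.6, 0], "yaw": 0.4, "jaw": 0},
    {"delta_pos": [-14, -11.6, 0], "yaw": 0.55, "jaw": 0},
    {"delta_pos": [-18, -11.6, 0], "yaw": 0.7, "jaw": 0},
    {"delta_pos": [-22, -11.6, 0], "yaw": 0.85, "jaw": 0},
    {"delta_pos": [-26, -11.6, 0], "yaw": 1.0, "jaw": 0},
    {"delta_pos": [-29.8, -11.6, 0], "yaw": 1.15, "jaw": 0}
  ]
}}

```text
clock: 23.35
eef_pos: [451.4, -196.7, 212.7]
tcp_rot: [-3.141, 0.0, 0.511]
contact_force: [0.4, 0.0, -2.8]
opening: 0.657
grasp_force: 44.4
```

Request:
{"name": "play_rows", "arguments": {
  "steps": [
    {"delta_pos": [0, 0, 0], "yaw": 0.15, "jaw": 0},
    {"delta_pos": [0, 0, 0], "yaw": 0.3, "jaw": 0},
    {"delta_pos": [0, 0, 0], "yaw": 0.45, "jaw": 0},
    {"delta_pos": [0, 0, 0], "yaw": 0.52, "jaw": 0},
    {"delta_pos": [0, 0, 0], "yaw": 0.52, "jaw": 0},
    {"delta_pos": [0, 0, 0], "yaw": 0.52, "jaw": 0},
    {"delta_pos": [0, 0, 0], "yaw": 0.52, "jaw": 0},
    {"delta_pos": [0, 0, 0], "yaw": 0.52, "jaw": 0}
  ]
}}

```text
clock: 24.15
eef_pos: [451.7, -194.8, 213.0]
tcp_rot: [-3.142, 0.0, -0.001]
contact_force: [0.6, -0.1, -1.3]
opening: 0.658
grasp_force: 44.4
```

```bash
python3 - <<'E'
from h import *
go(450,-195,215,0)
p,d=save("wrist","w3"); W=cloud("wrist",d)
for o in vision.landmark_of("wrist","sleeve")[:2]: print("sleeve",o,px2w("wrist",o["uv"],z=0).round(1))
m=(W[...,2]>70)&(W[...,2]<90)&(W[...,0]>580)&(abs(W[...,1]+195)<60); P=W[m][:,:2].astype(np.float32)
print(len(P),P.min(0),P.max(0),cv2.minAreaRect(P))
for z0,z1,xs in((72,90,range(610,760,20)),(42,56,range(530,620,10))):
  for x in xs:
    k=(W[...,2]>z0)&(W[...,2]<z1)&(abs(W[...,0]-x)<5)&(abs(W[...,1]+195)<75); y=np.sort(W[k][:,1])
    if len(y)>5:
        g=np.argmax(np.diff(y)); print(z1,x,"outer",y[0].round(1),y[-1].round(1),"inner",y[g].round(1),y[g+1].round(1),"mid",((y[0]+y[-1])/2).round(1),((y[g]+y[g+1])/2).round(1))
m=(W[...,2]>15)&(W[...,2]<90)&(W[...,0]>500)&(abs(W[...,1]+195)<75); print("min x",np.percentile(W[m][:,0],[0.2,1]))
E
```

```text
now [ 451.7 -194.8  213. ] [-3.142e+00  0.000e+00 -1.000e-03] F [ 0.6 -0.1 -1.3] q [-0.41  0.17  1.93  0.    1.05  1.16] op 0.66 t 24.1
DELTA cm [-0.17  0.02 -0.2 ] yaw -0.001Traceback (most recent call last):
  File "<stdin>", line 6, in <module>
    return umr_minimum(a, axis, None, out, keepdims, initial, where)
ValueError: zero-size array to reduction operation minimum which has no identity
```

View pics/w3.png

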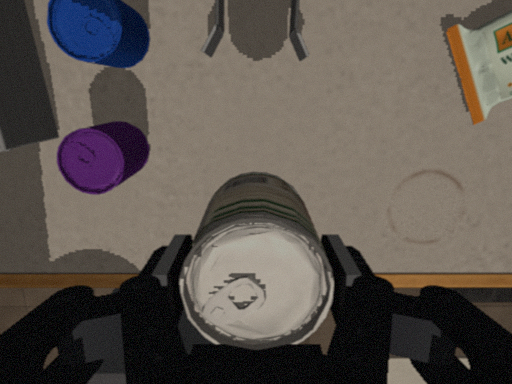

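The wrist view shows the held tin at (258,280) and the two guides with their tips at about (208,52) and (303,55). I'll measure them from the depth.

```bash
python3 - <<'E'
from h import *
p,d=vision.grab_frame("wrist"); W=cloud("wrist",d)
m=(W[...,2]>42)&(W[...,2]<60)&(abs(W[...,1]+195)<75)&(W[...,0]>515)
print("x range",np.percentile(W[m][:,0],[0,1,99]).round(1),"z",np.median(W[m][:,2]))
for x in range(530,600,5):
    y=np.sort(W[m&(abs(W[...,0]-x)<2.5)][:,1])
    if len(y)>5:
        g=np.argmax(np.diff(y)); print(x,y[0].round(1),y[g].round(1),y[g+1].round(1),y[-1].round(1),"mid",((y[g]+y[g+1])/2).round(1))
p,d=vision.grab_frame("top"); W=cloud("top",d)
m=(W[...,2]>35)&(W[...,2]<92)&(abs(W[...,1]+195)<60)&(W[...,0]>530)&(W[...,0]<770)
for x in range(540,770,15):
    y=np.sort(W[m&(abs(W[...,0]-x)<7)][:,1])
    if len(y)>5:
        g=np.argmax(np.diff(y)); print("top",x,y[0].round(1),y[g].round(1),y[g+1].round(1),y[-1].round(1),"mid",((y[g]+y[g+1])/2).round(1))
E
```

```text
x range [550.  551.1 592.5] z 49.46892872164949
550 -239.0 -238.2 -237.3 -235.6 mid -237.7
555 -238.2 -233.1 -153.3 -149.6 mid -193.2
560 -235.5 -230.7 -156.4 -150.8 mid -193.5
565 -233.8 -228.2 -159.3 -153.4 mid -193.7
570 -230.9 -226.1 -162.5 -156.9 mid -194.3
575 -228.4 -225.9 -164.2 -159.5 mid -195.0
580 -229.2 -226.1 -164.3 -161.3 mid -195.2
585 -228.9 -226.3 -164.5 -161.6 mid -195.4
590 -229.7 -226.5 -164.7 -161.7 mid -195.6
595 -226.9 -226.9 -164.7 -162.6 mid -195.8
top 555 -236.7 -230.9 -156.6 -150.4 mid -193.7
top 570 -228.8 -225.8 -163.8 -156.3 mid -194.8
top 585 -227.7 -226.3 -164.8 -161.2 mid -195.6
top 600 -227.3 -226.9 -165.6 -161.7 mid -196.2
top 615 -230.6 -213.3 -165.8 -162.8 mid -189.5
top 630 -230.1 -214.8 -179.3 -163.3 mid -197.0
top 645 -230.4 -215.4 -179.8 -163.6 mid -197.6
top 660 -231.8 -214.9 -180.8 -164.2 mid -197.9
top 675 -231.6 -216.4 -181.4 -165.2 mid -198.9
top 690 -233.3 -217.3 -182.3 -165.2 mid -199.8
top 705 -232.6 -217.1 -182.9 -166.4 mid -200.0
top 720 -233.2 -218.9 -182.5 -167.2 mid -200.7
top 735 -233.7 -219.1 -182.9 -167.6 mid -201.0
top 750 -235.1 -187.9 -183.6 -167.6 mid -185.8
top 765 -205.6 -198.3 -190.8 -169.1 mid -194.5
```

Request:
{"name": "play_rows", "arguments": {
  "steps": [
    {"delta_pos": [4, -0.15, 4], "yaw": 0.036, "jaw": 0},
    {"delta_pos": [8.2, -0.15, 8], "yaw": 0.036, "jaw": 0},
    {"delta_pos": [8.2, -0.15, 12], "yaw": 0.036, "jaw": 0},
    {"delta_pos": [8.2, -0.15, 14.5], "yaw": 0.036, "jaw": 0},
    {"delta_pos": [8.2, -0.15, 16.5], "yaw": 0.036, "jaw": 0},
    {"delta_pos": [8.2, -0.15, 17.2], "yaw": 0.036, "jaw": 0},
    {"delta_pos": [8.2, -0.15, 17.55], "yaw": 0.036, "jaw": 0},
    {"delta_pos": [8.2, -0.15, 17.6], "yaw": 0.036, "jaw": 0}
  ]
}}

```text
clock: 25.15
eef_pos: [532.9, -193.0, 39.5]
tcp_rot: [-3.141, 0.002, -0.038]
contact_force: [-13.5, 7.2, 30.5]
opening: 0.66
grasp_force: 48.0
```

Request:
{"name": "play_rows", "arguments": {
  "steps": [
    {"delta_pos": [0, 0, 0], "yaw": 0, "jaw": 93},
    {"delta_pos": [0, 0, 0], "yaw": 0, "jaw": 93},
    {"delta_pos": [0, 0, 0], "yaw": 0, "jaw": 93},
    {"delta_pos": [0, 0, 0], "yaw": 0, "jaw": 93},
    {"delta_pos": [0, 0, -2], "yaw": 0, "jaw": 93},
    {"delta_pos": [0, 0, -5], "yaw": 0, "jaw": 93},
    {"delta_pos": [0, 0, -6], "yaw": 0, "jaw": 93},
    {"delta_pos": [0, 0, -6], "yaw": 0, "jaw": 93}
  ]
}}

```text
clock: 25.95
eef_pos: [534.9, -193.9, 98.4]
tcp_rot: [3.141, -0.003, -0.038]
contact_force: [-0.5, 0.8, -0.3]
opening: 0.931
grasp_force: 0.0
```

Request:
{"name": "play_rows", "arguments": {
  "steps": [
    {"delta_pos": [-3, 0, 0], "yaw": 0, "jaw": 0},
    {"delta_pos": [-5.2, 0, 0], "yaw": 0, "jaw": 0},
    {"delta_pos": [-5.2, 0, 0], "yaw": 0, "jaw": 0},
    {"delta_pos": [-5.2, 0, 0], "yaw": 0, "jaw": 0},
    {"delta_pos": [-5.2, 0, 3], "yaw": 0, "jaw": 0},
    {"delta_pos": [-5.2, 0, 6], "yaw": 0, "jaw": 0},
    {"delta_pos": [-5.2, 0, 7.2], "yaw": 0, "jaw": 0},
    {"delta_pos": [-5.2, 0, 7.2], "yaw": 0, "jaw": 0}
  ]
}}

```text
clock: 26.75
eef_pos: [481.1, -191.1, 23.3]
tcp_rot: [-3.14, 0.003, -0.038]
contact_force: [-1.3, -0.2, -1.1]
opening: -0.002
grasp_force: 0.0
```

```bash
python3 - <<'E'
from h import *
go(567,-194.6,25,-.037)
p,d=save("wrist","w4"); q,_=save("top","t4")
cv2.imwrite("pics/m4.png",np.hstack([p,cv2.resize(q[140:230,180:340],(512,288))[:, :].repeat(1,0) if 0 else cv2.copyMakeBorder(cv2.resize(q[130:255,150:370],(288,164)),0,220,0,0,0)])[:,:,::-1])
E
```

```text
now [ 481.1 -191.1   23.3] [-3.14e+00  3.00e-03 -3.80e-02] F [-1.3 -0.2 -1.1] q [-0.38  0.49  2.    0.    0.65  1.23] op -0.0 t 26.8
DELTA cm [ 8.6   0.03 -0.2 ] yaw -0.001
```

View pics/m4.png

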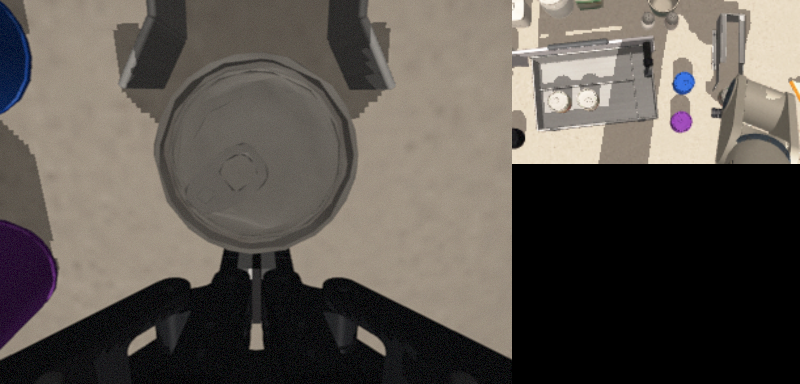

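The tin stands upright between the guides with the closed fingers right behind it, and two tins are left in the bin. Now push.

Request:
{"name": "play_rows", "arguments": {
  "steps": [
    {"delta_pos": [1.2, 0, 0], "yaw": 0, "jaw": 0},
    {"delta_pos": [2.4, 0, 0], "yaw": 0, "jaw": 0},
    {"delta_pos": [3.6, 0, 0], "yaw": 0, "jaw": 0},
    {"delta_pos": [4.8, 0, 0], "yaw": 0, "jaw": 0},
    {"delta_pos": [6.0, 0, 0], "yaw": 0, "jaw": 0},
    {"delta_pos": [7.2, 0, 0], "yaw": 0, "jaw": 0},
    {"delta_pos": [8.2, 0, 0], "yaw": 0, "jaw": 0},
    {"delta_pos": [8.6, 0, 0], "yaw": 0, "jaw": 0}
  ]
}}

```text
clock: 27.65
eef_pos: [569.1, -194.9, 25.0]
tcp_rot: [3.141, -0.001, -0.038]
contact_force: [-0.9, 0.2, 1.0]
opening: -0.002
grasp_force: 0.4
```

Request:
{"name": "play_rows", "arguments": {
  "steps": [
    {"delta_pos": [0, 0, 0], "yaw": 0, "jaw": 0},
    {"delta_pos": [-2, 0, 0], "yaw": 0, "jaw": 0},
    {"delta_pos": [-4, 0, -2], "yaw": 0, "jaw": 0},
    {"delta_pos": [-7, 0, -6], "yaw": 0, "jaw": 0},
    {"delta_pos": [-9, 0, -11], "yaw": 0, "jaw": 0},
    {"delta_pos": [-10, 0, -16], "yaw": 0, "jaw": 0},
    {"delta_pos": [-10, 0, -20], "yaw": 0, "jaw": 0},
    {"delta_pos": [-10, 0, -22], "yaw": 0, "jaw": 0}
  ]
}}

```text
clock: 28.45
eef_pos: [468.7, -191.7, 249.5]
tcp_rot: [3.139, -0.006, -0.039]
contact_force: [0.2, -1.5, 0.3]
opening: 0.001
grasp_force: 0.0
```

```bash
python3 - <<'E'
from h import *
go(540,90,270,1.667)
p,d=vision.grab_frame("wrist"); W=cloud("wrist",d)
m=(W[...,2]>60)&(W[...,2]<78)&(abs(W[...,1]+195)<30)&(W[...,0]>540)&(W[...,0]<660)
if m.sum()>20: print("placed tin",cv2.minEnclosingCircle(W[m][:,:2].astype(np.float32)),np.median(W[m][:,2]))
tins("top"); tins("scene")
E
```

```text
now [ 468.7 -191.7  249.5] [ 3.139 -0.006 -0.039] F [ 0.2 -1.5  0.3] q [-0.39  0.15  1.87  0.    1.12  1.22] op 0.0 t 28.4
DELTA cm [  6.05 -28.42  -2.07] yaw -1.706
placed tin ((609.7166137695312, -196.94512939453125), 28.5450496673584) 70.8745821451181
tin [521.8 280.1] rad 28.0 z 73.8 px [185. 207.] col [225. 217. 204.]
tin [527.  201.6] rad 28.6 z 73.3 px [207. 205.] col [227. 219. 207.]
tin [526.8 202.1] rad 31.7 z 73.8 px [241. 216.] col [197. 192. 176.]
tin [522.5 281.5] rad 31.5 z 73.9 px [220. 230.] col [203. 197. 181.]
```

Request:
{"name": "play_rows", "arguments": {
  "steps": [
    {"delta_pos": [0, -4.9, 0], "yaw": -0.14, "jaw": 60},
    {"delta_pos": [0, -9.8, 0], "yaw": -0.28, "jaw": 93},
    {"delta_pos": [0, -14.7, 0], "yaw": -0.42, "jaw": 93},
    {"delta_pos": [0, -19.6, 0], "yaw": -0.56, "jaw": 93},
    {"delta_pos": [0, -24.5, 0], "yaw": -0.7, "jaw": 93},
    {"delta_pos": [1, -29.3, 0], "yaw": -0.84, "jaw": 93},
    {"delta_pos": [2.5, -34.1, 0], "yaw": -0.98, "jaw": 93},
    {"delta_pos": [4.0, -38.8, 0], "yaw": -1.12, "jaw": 93}
  ]
}}

```text
clock: 29.4
eef_pos: [521.7, 197.1, 243.0]
tcp_rot: [-3.14, 0.002, 1.088]
contact_force: [1.2, -0.6, 1.4]
opening: 0.933
grasp_force: 0.0
```

Request:
{"name": "play_rows", "arguments": {
  "steps": [
    {"delta_pos": [0, 0, 0], "yaw": -0.14, "jaw": 93},
    {"delta_pos": [0, 0, 0], "yaw": -0.28, "jaw": 93},
    {"delta_pos": [0, 0, 0], "yaw": -0.42, "jaw": 93},
    {"delta_pos": [0, 0, 0], "yaw": -0.56, "jaw": 93},
    {"delta_pos": [0, 0, 0], "yaw": -0.586, "jaw": 93},
    {"delta_pos": [0, 0, 0], "yaw": -0.586, "jaw": 93},
    {"delta_pos": [0, 0, 0], "yaw": -0.586, "jaw": 93},
    {"delta_pos": [0, 0, 0], "yaw": -0.586, "jaw": 93}
  ]
}}

```text
clock: 30.2
eef_pos: [522.5, 195.1, 244.7]
tcp_rot: [-3.141, 0.0, 1.666]
contact_force: [0.4, 0.2, 0.6]
opening: 0.931
grasp_force: 0.0
```

```bash
python3 - <<'E'
from h import *
go(529.8,202.6,42,1.667)
tins("wrist")
E
```

```text
now [522.5 195.1 244.7] [-3.141  0.     1.666] F [0.4 0.2 0.6] q [0.35 0.24 1.76 0.   1.14 0.26] op 0.93 t 30.2
DELTA cm [ 0.68  0.81 20.27] yaw -0.001
tin [524.1 281.6] rad 28.6 z 74.0 px [267.  71.] col [187. 178. 166.]
tin [529.2 202.8] rad 28.6 z 74.1 px [263. 161.] col [120. 115. 107.]
```

Request:
{"name": "play_rows", "arguments": {
  "steps": [
    {"delta_pos": [0.7, 0.75, 4], "yaw": 0, "jaw": 93},
    {"delta_pos": [0.7, 0.75, 8], "yaw": 0, "jaw": 93},
    {"delta_pos": [0.7, 0.75, 12], "yaw": 0, "jaw": 93},
    {"delta_pos": [0.7, 0.75, 16], "yaw": 0, "jaw": 93},
    {"delta_pos": [0.7, 0.75, 19], "yaw": 0, "jaw": 93},
    {"delta_pos": [0.7, 0.75, 20.25], "yaw": 0, "jaw": 93},
    {"delta_pos": [0.7, 0.75, 20.25], "yaw": 0, "jaw": 93},
    {"delta_pos": [0.7, 0.75, 20.25], "yaw": 0, "jaw": 93}
  ]
}}

```text
clock: 31.05
eef_pos: [530.2, 203.2, 43.6]
tcp_rot: [3.14, -0.0, 1.667]
contact_force: [-0.3, 0.4, 0.6]
opening: 0.926
grasp_force: 0.0
```

Request:
{"name": "play_rows", "arguments": {
  "steps": [
    {"delta_pos": [0, 0, 0], "yaw": 0, "jaw": 0},
    {"delta_pos": [0, 0, 0], "yaw": 0, "jaw": 0},
    {"delta_pos": [0, 0, 0], "yaw": 0, "jaw": 0},
    {"delta_pos": [0, 0, 0], "yaw": 0, "jaw": 0},
    {"delta_pos": [0, 0, 0], "yaw": 0, "jaw": 0},
    {"delta_pos": [0, 0, 0], "yaw": 0, "jaw": 0},
    {"delta_pos": [0, 0, -3], "yaw": 0, "jaw": 0},
    {"delta_pos": [0, 0, -7], "yaw": 0, "jaw": 0}
  ]
}}

```text
clock: 31.85
eef_pos: [528.1, 202.4, 112.6]
tcp_rot: [-3.139, 0.001, 1.668]
contact_force: [0.5, -0.2, -1.6]
opening: 0.659
grasp_force: 44.0
```

Request:
{"name": "play_rows", "arguments": {
  "steps": [
    {"delta_pos": [0, 0, -4], "yaw": 0, "jaw": 0},
    {"delta_pos": [0, 0, -8], "yaw": 0, "jaw": 0},
    {"delta_pos": [0, 0, -10], "yaw": 0, "jaw": 0},
    {"delta_pos": [0, 0, -10], "yaw": 0, "jaw": 0},
    {"delta_pos": [0, 0, -10], "yaw": 0, "jaw": 0},
    {"delta_pos": [0, 0, -10], "yaw": 0, "jaw": 0},
    {"delta_pos": [0, 0, -10], "yaw": 0, "jaw": 0},
    {"delta_pos": [0, 0, -10], "yaw": 0, "jaw": 0}
  ]
}}

```text
clock: 32.65
eef_pos: [528.8, 202.7, 211.3]
tcp_rot: [-3.14, 0.001, 1.668]
contact_force: [-0.6, -0.2, -2.3]
opening: 0.66
grasp_force: 44.1
```

Request:
{"name": "play_rows", "arguments": {
  "steps": [
    {"delta_pos": [-3, -4, 0], "yaw": 0.1, "jaw": 0},
    {"delta_pos": [-7, -7, 0], "yaw": 0.25, "jaw": 0},
    {"delta_pos": [-11.5, -9, 0], "yaw": 0.4, "jaw": 0},
    {"delta_pos": [-16, -11.5, 0], "yaw": 0.55, "jaw": 0},
    {"delta_pos": [-20.8, -11.5, 0], "yaw": 0.7, "jaw": 0},
    {"delta_pos": [-25.6, -11.5, 0], "yaw": 0.85, "jaw": 0},
    {"delta_pos": [-30.4, -11.5, 0], "yaw": 1.0, "jaw": 0},
    {"delta_pos": [-35.2, -11.5, 0], "yaw": 1.15, "jaw": 0}
  ]
}}

```text
clock: 33.45
eef_pos: [448.7, -160.6, 212.4]
tcp_rot: [-3.141, -0.0, 0.511]
contact_force: [0.8, 0.7, -2.6]
opening: 0.659
grasp_force: 44.4
```

Request:
{"name": "play_rows", "arguments": {
  "steps": [
    {"delta_pos": [0, 0, 0], "yaw": 0.15, "jaw": 0},
    {"delta_pos": [0, 0, 0], "yaw": 0.3, "jaw": 0},
    {"delta_pos": [0, 0, 0], "yaw": 0.45, "jaw": 0},
    {"delta_pos": [0, 0, 0], "yaw": 0.555, "jaw": 0},
    {"delta_pos": [0, 0, 0], "yaw": 0.555, "jaw": 0},
    {"delta_pos": [0, 0, 0], "yaw": 0.555, "jaw": 0},
    {"delta_pos": [0, 0, 0], "yaw": 0.555, "jaw": 0},
    {"delta_pos": [0, 0, 0], "yaw": 0.555, "jaw": 0}
  ]
}}

```text
clock: 34.25
eef_pos: [448.9, -158.5, 212.4]
tcp_rot: [-3.142, 0.0, -0.036]
contact_force: [-0.4, 1.0, -2.3]
opening: 0.662
grasp_force: 44.5
```

```bash
python3 -c "
from h import *
go(532,-193.3,41,-.037)"
```

```text
now [ 448.9 -158.5  212.4] [-3.142  0.    -0.036] F [-0.4  1.  -2.3] q [-0.34  0.14  1.96  0.    1.04  1.26] op 0.66 t 34.2
DELTA cm [ 8.43  3.18 17.14] yaw 0.001
```

Request:
{"name": "play_rows", "arguments": {
  "steps": [
    {"delta_pos": [4, 3.2, 3], "yaw": 0, "jaw": 0},
    {"delta_pos": [8.4, 3.2, 7], "yaw": 0, "jaw": 0},
    {"delta_pos": [8.4, 3.2, 11], "yaw": 0, "jaw": 0},
    {"delta_pos": [8.4, 3.2, 14], "yaw": 0, "jaw": 0},
    {"delta_pos": [8.4, 3.2, 16], "yaw": 0, "jaw": 0},
    {"delta_pos": [8.4, 3.2, 17], "yaw": 0, "jaw": 0},
    {"delta_pos": [8.4, 3.2, 17.2], "yaw": 0, "jaw": 0},
    {"delta_pos": [8.4, 3.2, 17.2], "yaw": 0, "jaw": 0}
  ]
}}

```text
clock: 35.05
eef_pos: [532.2, -193.9, 41.1]
tcp_rot: [3.141, -0.001, -0.037]
contact_force: [-0.5, -0.1, -2.2]
opening: 0.663
grasp_force: 44.6
```

Request:
{"name": "play_rows", "arguments": {
  "steps": [
    {"delta_pos": [0, 0, 0], "yaw": 0, "jaw": 93},
    {"delta_pos": [0, 0, 0], "yaw": 0, "jaw": 93},
    {"delta_pos": [0, 0, 0], "yaw": 0, "jaw": 93},
    {"delta_pos": [0, 0, 0], "yaw": 0, "jaw": 93},
    {"delta_pos": [0, 0, -2], "yaw": 0, "jaw": 93},
    {"delta_pos": [0, 0, -5], "yaw": 0, "jaw": 93},
    {"delta_pos": [0, 0, -6], "yaw": 0, "jaw": 93},
    {"delta_pos": [0, 0, -6], "yaw": 0, "jaw": 93}
  ]
}}

```text
clock: 35.85
eef_pos: [532.9, -194.1, 102.2]
tcp_rot: [3.141, -0.003, -0.037]
contact_force: [-0.2, 0.3, 0.9]
opening: 0.933
grasp_force: 0.0
```

Request:
{"name": "play_rows", "arguments": {
  "steps": [
    {"delta_pos": [-3, 0, 0], "yaw": 0, "jaw": 0},
    {"delta_pos": [-5.2, 0, 0], "yaw": 0, "jaw": 0},
    {"delta_pos": [-5.2, 0, 0], "yaw": 0, "jaw": 0},
    {"delta_pos": [-5.2, 0, 0], "yaw": 0, "jaw": 0},
    {"delta_pos": [-5.2, 0, 3], "yaw": 0, "jaw": 0},
    {"delta_pos": [-5.2, 0, 6], "yaw": 0, "jaw": 0},
    {"delta_pos": [-5.2, 0, 7.3], "yaw": 0, "jaw": 0},
    {"delta_pos": [-5.2, 0, 7.3], "yaw": 0, "jaw": 0}
  ]
}}

```text
clock: 36.65
eef_pos: [479.0, -191.3, 25.7]
tcp_rot: [-3.14, 0.003, -0.037]
contact_force: [-0.6, 0.8, 0.3]
opening: 0.003
grasp_force: 0.0
```

```bash
python3 - <<'E'
from h import *
go(567.5,-194.6,25,-.037)
p,d=vision.grab_frame("wrist"); W=cloud("wrist",d)
m=(W[...,2]>60)&(W[...,2]<78)&(abs(W[...,1]+195)<40)&(W[...,0]>490)&(W[...,0]<572)
print("tin",cv2.minEnclosingCircle(W[m][:,:2].astype(np.float32)),np.median(W[m][:,2]),np.std(W[m][:,2]))
E
```

```text
now [ 479.  -191.3   25.7] [-3.14e+00  3.00e-03 -3.70e-02] F [-0.6  0.8  0.3] q [-0.38  0.48  2.01  0.    0.65  1.22] op 0.0 t 36.6
DELTA cm [8.85 0.   0.04] yaw -0.0
tin ((518.4030151367188, -192.54151916503906), 43.23063278198242) 70.23418360948861 1.8550432586384908
```

Request:
{"name": "play_rows", "arguments": {
  "steps": [
    {"delta_pos": [1.2, 0, 0], "yaw": 0, "jaw": 0},
    {"delta_pos": [2.4, 0, 0], "yaw": 0, "jaw": 0},
    {"delta_pos": [3.6, 0, 0], "yaw": 0, "jaw": 0},
    {"delta_pos": [4.8, 0, 0], "yaw": 0, "jaw": 0},
    {"delta_pos": [6.0, 0, 0], "yaw": 0, "jaw": 0},
    {"delta_pos": [7.2, 0, 0], "yaw": 0, "jaw": 0},
    {"delta_pos": [8.3, 0, 0], "yaw": 0, "jaw": 0},
    {"delta_pos": [8.8, 0, 0], "yaw": 0, "jaw": 0}
  ]
}}

```text
clock: 37.5
eef_pos: [569.2, -195.1, 27.6]
tcp_rot: [3.141, -0.001, -0.037]
contact_force: [-3.6, 0.4, 2.1]
opening: 0.001
grasp_force: 0.0
```

Request:
{"name": "play_rows", "arguments": {
  "steps": [
    {"delta_pos": [0, 0, 0], "yaw": 0, "jaw": 0},
    {"delta_pos": [-2, 0, 0], "yaw": 0, "jaw": 0},
    {"delta_pos": [-4, 0, -2], "yaw": 0, "jaw": 0},
    {"delta_pos": [-7, 0, -6], "yaw": 0, "jaw": 0},
    {"delta_pos": [-9, 0, -11], "yaw": 0, "jaw": 0},
    {"delta_pos": [-10, 0, -16], "yaw": 0, "jaw": 0},
    {"delta_pos": [-10, 0, -20], "yaw": 0, "jaw": 0},
    {"delta_pos": [-10, 0, -22], "yaw": 0, "jaw": 0}
  ]
}}

```text
clock: 38.3
eef_pos: [469.1, -192.1, 252.2]
tcp_rot: [3.139, -0.007, -0.038]
contact_force: [-0.3, -0.8, -0.9]
opening: 0.001
grasp_force: 0.0
```

```bash
python3 - <<'E'
from h import *
go(523,250,245,1.667)
p,d=vision.grab_frame("wrist"); W=cloud("wrist",d)
m=(W[...,2]>60)&(W[...,2]<78)&(abs(W[...,1]+195)<30)&(W[...,0]>540)&(W[...,0]<637)
if m.sum()>20: print("placed tin",cv2.minEnclosingCircle(W[m][:,:2].astype(np.float32)),np.median(W[m][:,2]))
tins("top")
E
```

```text
now [ 469.1 -192.1  252.2] [ 3.139 -0.007 -0.038] F [-0.3 -0.8 -0.9] q [-0.39  0.14  1.86  0.    1.13  1.22] op 0.0 t 38.3
DELTA cm [  3.71 -44.38   0.64] yaw -1.705
placed tin ((609.3218383789062, -196.88397216796875), 28.436111450195312) 70.82667930522427
tin [521.6 279.9] rad 28.4 z 73.8 px [185. 207.] col [225. 217. 204.]
```

Request:
{"name": "play_rows", "arguments": {
  "steps": [
    {"delta_pos": [0, -4.9, 0], "yaw": -0.14, "jaw": 60},
    {"delta_pos": [0, -9.8, 0], "yaw": -0.28, "jaw": 93},
    {"delta_pos": [0, -14.7, 0], "yaw": -0.42, "jaw": 93},
    {"delta_pos": [0, -19.6, 0], "yaw": -0.56, "jaw": 93},
    {"delta_pos": [0, -24.5, 0], "yaw": -0.7, "jaw": 93},
    {"delta_pos": [1, -29.3, 0], "yaw": -0.84, "jaw": 93},
    {"delta_pos": [2.5, -34.1, 0], "yaw": -0.98, "jaw": 93},
    {"delta_pos": [3.5, -38.9, 0], "yaw": -1.12, "jaw": 93}
  ]
}}

```text
clock: 39.2
eef_pos: [517.3, 198.2, 246.2]
tcp_rot: [-3.141, 0.0, 1.089]
contact_force: [1.4, -0.7, 0.7]
opening: 0.929
grasp_force: 0.0
```

Request:
{"name": "play_rows", "arguments": {
  "steps": [
    {"delta_pos": [0, 0, 0], "yaw": -0.14, "jaw": 93},
    {"delta_pos": [0, 0, 0], "yaw": -0.28, "jaw": 93},
    {"delta_pos": [0, 0, 0], "yaw": -0.42, "jaw": 93},
    {"delta_pos": [0, 0, 0], "yaw": -0.56, "jaw": 93},
    {"delta_pos": [0, 0, 0], "yaw": -0.586, "jaw": 93},
    {"delta_pos": [0, 0, 0], "yaw": -0.586, "jaw": 93},
    {"delta_pos": [0, 0, 0], "yaw": -0.586, "jaw": 93},
    {"delta_pos": [0, 0, 0], "yaw": -0.586, "jaw": 93}
  ]
}}

```text
clock: 40.0
eef_pos: [517.2, 196.0, 247.3]
tcp_rot: [-3.141, 0.0, 1.667]
contact_force: [0.5, 0.6, 0.1]
opening: 0.928
grasp_force: 0.0
```

```bash
python3 - <<'E'
from h import *
go(524,281.6,42,1.667)
tins("wrist")
E
```

```text
now [517.2 196.  247.3] [-3.141  0.     1.667] F [0.5 0.6 0.1] q [0.36 0.23 1.77 0.   1.14 0.26] op 0.93 t 40.0
DELTA cm [ 8.45  1.5  20.53] yaw -0.0
tin [505.7 338.1] rad 52.6 z 70.3 px [254.   1.] col [59. 58. 55.]
tin [524.1 281.5] rad 28.4 z 74.0 px [273.  72.] col [186. 177. 165.]
```

Request:
{"name": "play_rows", "arguments": {
  "steps": [
    {"delta_pos": [4.2, 0.8, 0], "yaw": 0, "jaw": 93},
    {"delta_pos": [8.4, 1.5, 2], "yaw": 0, "jaw": 93},
    {"delta_pos": [8.4, 1.5, 6.5], "yaw": 0, "jaw": 93},
    {"delta_pos": [8.4, 1.5, 11], "yaw": 0, "jaw": 93},
    {"delta_pos": [8.4, 1.5, 15], "yaw": 0, "jaw": 93},
    {"delta_pos": [8.4, 1.5, 18.5], "yaw": 0, "jaw": 93},
    {"delta_pos": [8.4, 1.5, 20.5], "yaw": 0, "jaw": 93},
    {"delta_pos": [8.4, 1.5, 20.5], "yaw": 0, "jaw": 93}
  ]
}}

```text
clock: 40.85
eef_pos: [522.0, 280.1, 39.6]
tcp_rot: [-3.137, 0.002, 1.668]
contact_force: [-0.2, 0.1, 0.5]
opening: 0.929
grasp_force: 0.0
```

Request:
{"name": "play_rows", "arguments": {
  "steps": [
    {"delta_pos": [0, 0, 0], "yaw": 0, "jaw": 0},
    {"delta_pos": [0, 0, 0], "yaw": 0, "jaw": 0},
    {"delta_pos": [0, 0, 0], "yaw": 0, "jaw": 0},
    {"delta_pos": [0, 0, 0], "yaw": 0, "jaw": 0},
    {"delta_pos": [0, 0, 0], "yaw": 0, "jaw": 0},
    {"delta_pos": [0, 0, 0], "yaw": 0, "jaw": 0},
    {"delta_pos": [0, 0, -3], "yaw": 0, "jaw": 0},
    {"delta_pos": [0, 0, -7], "yaw": 0, "jaw": 0}
  ]
}}

```text
clock: 41.65
eef_pos: [522.4, 280.4, 111.8]
tcp_rot: [-3.138, 0.002, 1.669]
contact_force: [0.7, 0.1, -2.7]
opening: 0.66
grasp_force: 43.7
```

Request:
{"name": "play_rows", "arguments": {
  "steps": [
    {"delta_pos": [0, 0, -4], "yaw": 0, "jaw": 0},
    {"delta_pos": [0, 0, -8], "yaw": 0, "jaw": 0},
    {"delta_pos": [0, 0, -10], "yaw": 0, "jaw": 0},
    {"delta_pos": [0, 0, -10], "yaw": 0, "jaw": 0},
    {"delta_pos": [0, 0, -10], "yaw": 0, "jaw": 0},
    {"delta_pos": [-3, -3, -10], "yaw": 0, "jaw": 0},
    {"delta_pos": [-6, -6, -10], "yaw": 0, "jaw": 0},
    {"delta_pos": [-9, -9, -10], "yaw": 0, "jaw": 0}
  ]
}}

```text
clock: 42.45
eef_pos: [440.8, 181.3, 210.2]
tcp_rot: [-3.138, 0.001, 1.669]
contact_force: [0.5, -0.4, -1.4]
opening: 0.662
grasp_force: 44.0
```

Request:
{"name": "play_rows", "arguments": {
  "steps": [
    {"delta_pos": [-4, -2.6, 0], "yaw": 0.1, "jaw": 0},
    {"delta_pos": [-8.5, -2.6, 0], "yaw": 0.25, "jaw": 0},
    {"delta_pos": [-13, -2.6, 0], "yaw": 0.4, "jaw": 0},
    {"delta_pos": [-17.5, -2.6, 0], "yaw": 0.55, "jaw": 0},
    {"delta_pos": [-22, -2.6, 0], "yaw": 0.7, "jaw": 0},
    {"delta_pos": [-26.5, -2.6, 0], "yaw": 0.85, "jaw": 0},
    {"delta_pos": [-31, -2.6, 0], "yaw": 1.0, "jaw": 0},
    {"delta_pos": [-34.5, -2.6, 0], "yaw": 1.15, "jaw": 0}
  ]
}}

```text
clock: 43.25
eef_pos: [449.8, -165.2, 210.7]
tcp_rot: [-3.14, 0.002, 0.512]
contact_force: [0.7, 0.2, -1.7]
opening: 0.661
grasp_force: 44.1
```

Request:
{"name": "play_rows", "arguments": {
  "steps": [
    {"delta_pos": [0, 0, 0], "yaw": 0.15, "jaw": 0},
    {"delta_pos": [0, 0, 0], "yaw": 0.3, "jaw": 0},
    {"delta_pos": [0, 0, 0], "yaw": 0.45, "jaw": 0},
    {"delta_pos": [0, 0, 0], "yaw": 0.555, "jaw": 0},
    {"delta_pos": [0, 0, 0], "yaw": 0.555, "jaw": 0},
    {"delta_pos": [0, 0, 0], "yaw": 0.555, "jaw": 0},
    {"delta_pos": [0, 0, 0], "yaw": 0.555, "jaw": 0},
    {"delta_pos": [0, 0, 0], "yaw": 0.555, "jaw": 0}
  ]
}}

```text
clock: 44.05
eef_pos: [450.9, -163.0, 212.2]
tcp_rot: [-3.141, 0.001, -0.035]
contact_force: [0.3, -0.7, -2.2]
opening: 0.658
grasp_force: 44.2
```

```bash
python3 -c "
from h import *
go(532,-193.5,40.5,-.037)"
```

```text
now [ 450.9 -163.   212.2] [-3.141e+00  1.000e-03 -3.500e-02] F [ 0.3 -0.7 -2.2] q [-0.35  0.15  1.96  0.    1.04  1.26] op 0.66 t 44.0
DELTA cm [ 8.22  2.77 17.17] yaw 0.002
```

Request:
{"name": "play_rows", "arguments": {
  "steps": [
    {"delta_pos": [4, 2.8, 3], "yaw": 0, "jaw": 0},
    {"delta_pos": [8.2, 2.8, 7], "yaw": 0, "jaw": 0},
    {"delta_pos": [8.2, 2.8, 11], "yaw": 0, "jaw": 0},
    {"delta_pos": [8.2, 2.8, 14], "yaw": 0, "jaw": 0},
    {"delta_pos": [8.2, 2.8, 16], "yaw": 0, "jaw": 0},
    {"delta_pos": [8.2, 2.8, 17], "yaw": 0, "jaw": 0},
    {"delta_pos": [8.2, 2.8, 17.3], "yaw": 0, "jaw": 0},
    {"delta_pos": [8.2, 2.8, 17.3], "yaw": 0, "jaw": 0}
  ]
}}

```text
clock: 44.85
eef_pos: [532.1, -194.1, 40.1]
tcp_rot: [3.142, -0.0, -0.036]
contact_force: [-0.2, 0.2, -1.7]
opening: 0.658
grasp_force: 44.6
```

Request:
{"name": "play_rows", "arguments": {
  "steps": [
    {"delta_pos": [0, 0, 0], "yaw": 0, "jaw": 93},
    {"delta_pos": [0, 0, 0], "yaw": 0, "jaw": 93},
    {"delta_pos": [0, 0, 0], "yaw": 0, "jaw": 93},
    {"delta_pos": [0, 0, 0], "yaw": 0, "jaw": 93},
    {"delta_pos": [0, 0, -2], "yaw": 0, "jaw": 93},
    {"delta_pos": [0, 0, -5], "yaw": 0, "jaw": 93},
    {"delta_pos": [0, 0, -6], "yaw": 0, "jaw": 93},
    {"delta_pos": [0, 0, -6], "yaw": 0, "jaw": 93}
  ]
}}

```text
clock: 45.65
eef_pos: [533.2, -194.5, 101.1]
tcp_rot: [3.141, -0.003, -0.036]
contact_force: [-0.1, -0.4, -0.1]
opening: 0.929
grasp_force: 0.0
```

Request:
{"name": "play_rows", "arguments": {
  "steps": [
    {"delta_pos": [-3, 0, 0], "yaw": 0, "jaw": 0},
    {"delta_pos": [-5.2, 0, 0], "yaw": 0, "jaw": 0},
    {"delta_pos": [-5.2, 0, 0], "yaw": 0, "jaw": 0},
    {"delta_pos": [-5.2, 0, 0], "yaw": 0, "jaw": 0},
    {"delta_pos": [-5.2, 0, 3], "yaw": 0, "jaw": 0},
    {"delta_pos": [-5.2, 0, 6], "yaw": 0, "jaw": 0},
    {"delta_pos": [-5.2, 0, 7.3], "yaw": 0, "jaw": 0},
    {"delta_pos": [-5.2, 0, 7.3], "yaw": 0, "jaw": 0}
  ]
}}

```text
clock: 46.45
eef_pos: [479.3, -191.7, 24.7]
tcp_rot: [-3.14, 0.003, -0.036]
contact_force: [-0.1, 0.9, 0.8]
opening: 0.0
grasp_force: 0.0
```

```bash
python3 - <<'E'
from h import *
go(566,-194.6,25,-.037)
E
```

```text
now [ 479.3 -191.7   24.7] [-3.14e+00  3.00e-03 -3.60e-02] F [-0.1  0.9  0.8] q [-0.38  0.49  2.01  0.    0.65  1.22] op 0.0 t 46.5
DELTA cm [ 8.68 -0.02 -0.06] yaw 0.001
```

Request:
{"name": "play_rows", "arguments": {
  "steps": [
    {"delta_pos": [1.2, 0, 0], "yaw": 0, "jaw": 0},
    {"delta_pos": [2.4, 0, 0], "yaw": 0, "jaw": 0},
    {"delta_pos": [3.6, 0, 0], "yaw": 0, "jaw": 0},
    {"delta_pos": [4.8, 0, 0], "yaw": 0, "jaw": 0},
    {"delta_pos": [6.0, 0, 0], "yaw": 0, "jaw": 0},
    {"delta_pos": [7.2, 0, 0], "yaw": 0, "jaw": 0},
    {"delta_pos": [8.2, 0, 0], "yaw": 0, "jaw": 0},
    {"delta_pos": [8.6, 0, 0], "yaw": 0, "jaw": 0}
  ]
}}

```text
clock: 47.25
eef_pos: [567.5, -195.3, 27.0]
tcp_rot: [3.141, -0.001, -0.036]
contact_force: [-3.6, 0.2, -1.0]
opening: -0.001
grasp_force: 0.0
```

Request:
{"name": "play_rows", "arguments": {
  "steps": [
    {"delta_pos": [0, 0, 0], "yaw": 0, "jaw": 0},
    {"delta_pos": [-2, 0, 0], "yaw": 0, "jaw": 0},
    {"delta_pos": [-4, 0, -2], "yaw": 0, "jaw": 0},
    {"delta_pos": [-7, 0, -6], "yaw": 0, "jaw": 0},
    {"delta_pos": [-9, 0, -11], "yaw": 0, "jaw": 0},
    {"delta_pos": [-10, 0, -16], "yaw": 0, "jaw": 0},
    {"delta_pos": [-10, 0, -20], "yaw": 0, "jaw": 0},
    {"delta_pos": [-10, 0, -24], "yaw": 0, "jaw": 0}
  ]
}}

```text
clock: 48.05
eef_pos: [466.1, -191.8, 269.7]
tcp_rot: [3.14, -0.003, -0.037]
contact_force: [-0.0, -0.1, 0.0]
opening: 0.005
grasp_force: 0.0
```

```bash
python3 - <<'E'
from h import *
go(617.5,190.9,415,1.667)
p,d=save("wrist","w5"); W=cloud("wrist",d)
m=(W[...,2]>60)&(W[...,2]<75)&(abs(W[...,1]+195)<30)&(W[...,0]>540)&(W[...,0]<637)
if m.sum()>20: print("placed tin",cv2.minEnclosingCircle(W[m][:,:2].astype(np.float32)),np.median(W[m][:,2]))
q,_=save("scene","s5"); t,_=save("top","t5")
cv2.imwrite("pics/m5.png",np.hstack([cv2.resize(t[130:255,150:370],(400,227))[:, :],cv2.resize(q[90:300,130:370],(260,227))])[:,:,::-1])
tins("top")
E
```

```text
now [ 466.1 -191.8  269.7] [ 3.14e+00 -3.00e-03 -3.70e-02] F [-0.  -0.1  0. ] q [-0.39  0.12  1.85  0.    1.17  1.21] op 0.0 t 48.0
DELTA cm [ 13.77 -38.79 -14.52] yaw -1.704
placed tin ((608.3422241210938, -198.5914306640625), 27.256446838378906) 74.44186166865171
```

View pics/m5.png

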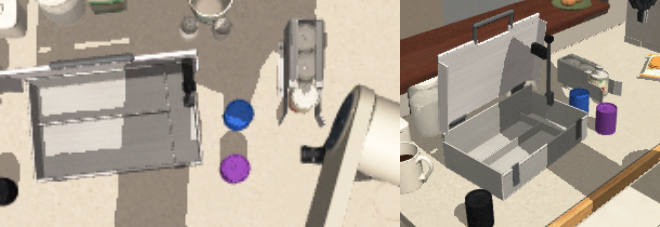

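The bin is empty, all three tins are in the sleeve and the lid is still propped. The last tin's top reads a little high, so I'll check its tilt.

```bash
python3 - <<'E'
from h import *
p,d=vision.grab_frame("wrist"); W=cloud("wrist",d)
D=np.hypot(W[...,0]-608.5,W[...,1]+197)
m=(W[...,2]>55)&(D<40)&(W[...,2]<95); P=W[m]; print(len(P),np.percentile(P[:,2],[2,25,50,75,98]))
for x0 in range(575,660,10):
    k=m&(abs(W[...,0]-x0)<5)&(abs(W[...,1]+197)<14)
    if k.sum()>3: print(x0,k.sum(),np.median(W[k][:,2]).round(1))
k=(D<24)&(W[...,2]>60)&(W[...,2]<90); c=np.linalg.lstsq(np.c_[W[k][:,:2],np.ones(k.sum())],W[k][:,2],rcond=None)[0]; print("slope",c)
cv2.imwrite("pics/w6.png",cv2.resize(p[0:220,120:400,::-1],None,fx=2,fy=2))
E
```

```text
2420 [60.32697332 66.25395217 66.98250598 67.81260269 70.78890592]
575 82 67.2
585 349 67.1
595 365 66.7
605 371 66.8
615 216 66.8
slope [ 1.12743345e-03 -1.98357815e-03  6.58738224e+01]
```

View pics/w6.png

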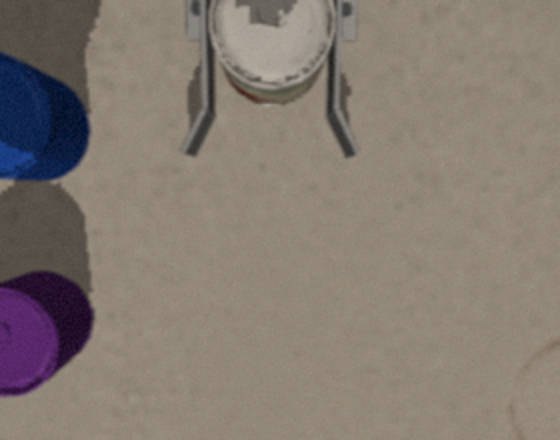

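The crop shows the last tin upright past the mouth, with its rear edge well inside the guides' bend. Now back to the lid bar.

Request:
{"name": "play_rows", "arguments": {
  "steps": [
    {"delta_pos": [0, 0, -4.9], "yaw": -0.14, "jaw": 50},
    {"delta_pos": [0, 0, -9.8], "yaw": -0.28, "jaw": 50},
    {"delta_pos": [0, -2, -14.3], "yaw": -0.42, "jaw": 50},
    {"delta_pos": [0, -6.8, -14.5], "yaw": -0.56, "jaw": 50},
    {"delta_pos": [0, -11.6, -14.5], "yaw": -0.7, "jaw": 50},
    {"delta_pos": [1, -16.4, -14.5], "yaw": -0.84, "jaw": 50},
    {"delta_pos": [2, -21.2, -14.5], "yaw": -0.98, "jaw": 50},
    {"delta_pos": [3, -26, -14.5], "yaw": -1.12, "jaw": 50}
  ]
}}

```text
clock: 49.1
eef_pos: [505.2, 69.1, 409.8]
tcp_rot: [-3.14, 0.001, 1.09]
contact_force: [0.3, 0.3, -0.1]
opening: 0.5
grasp_force: 0.0
```

Request:
{"name": "play_rows", "arguments": {
  "steps": [
    {"delta_pos": [0, 0, 0], "yaw": -0.14, "jaw": 50},
    {"delta_pos": [0, 0, 0], "yaw": -0.28, "jaw": 50},
    {"delta_pos": [0, 0, 0], "yaw": -0.42, "jaw": 50},
    {"delta_pos": [0, 0, 0], "yaw": -0.56, "jaw": 50},
    {"delta_pos": [0, 0, 0], "yaw": -0.586, "jaw": 50},
    {"delta_pos": [0, 0, 0], "yaw": -0.586, "jaw": 50},
    {"delta_pos": [0, 0, 0], "yaw": -0.586, "jaw": 50},
    {"delta_pos": [0, 0, 0], "yaw": -0.586, "jaw": 50}
  ]
}}

```text
clock: 49.9
eef_pos: [505.4, 67.1, 411.2]
tcp_rot: [-3.141, 0.0, 1.668]
contact_force: [0.6, 0.2, -0.3]
opening: 0.505
grasp_force: 0.0
```

```bash
python3 - <<'E'
from h import *
go(617.5,191,415,1.667)
p,d=vision.grab_frame("wrist"); W=cloud("wrist",d)
m=(W[...,2]>345)&(W[...,2]<375)&(W[...,1]>100)&(W[...,1]<290)&(W[...,0]>590)&(W[...,0]<660); P=W[m]
print(len(P)); 
if len(P)>20: print(P.mean(0),P.min(0),P.max(0))
E
```

```text
now [505.4  67.1 411.2] [-3.141  0.     1.668] F [ 0.6  0.2 -0.3] q [0.13 0.04 1.63 0.   1.47 0.03] op 0.51 t 49.9
DELTA cm [11.25 12.36 -0.38] yaw 0.001
3453
[620.91006474 160.44416988 356.98420849] [613.53940562 123.14334668 345.12895966] [631.59047336 194.21210234 360.74196897]
```

Request:
{"name": "play_rows", "arguments": {
  "steps": [
    {"delta_pos": [3, 3.3, -0.4], "yaw": 0, "jaw": 50},
    {"delta_pos": [6, 6.6, -0.4], "yaw": 0, "jaw": 50},
    {"delta_pos": [9, 9.9, -0.4], "yaw": 0, "jaw": 50},
    {"delta_pos": [11.3, 12.4, -0.4], "yaw": 0, "jaw": 50},
    {"delta_pos": [11.3, 12.4, -0.4], "yaw": 0, "jaw": 50},
    {"delta_pos": [11.3, 12.4, 2], "yaw": 0, "jaw": 50},
    {"delta_pos": [11.3, 12.4, 5], "yaw": 0, "jaw": 50},
    {"delta_pos": [11.3, 12.4, 7], "yaw": 0, "jaw": 50}
  ]
}}

```text
clock: 50.75
eef_pos: [616.7, 191.1, 339.7]
tcp_rot: [-3.14, 0.001, 1.669]
contact_force: [0.0, -0.3, -0.5]
opening: 0.498
grasp_force: 0.0
```

Request:
{"name": "play_rows", "arguments": {
  "steps": [
    {"delta_pos": [0, 0, 0.8], "yaw": 0, "jaw": 50},
    {"delta_pos": [0, 0, 0.8], "yaw": 0, "jaw": 0},
    {"delta_pos": [0, 0, 0.8], "yaw": 0, "jaw": 0},
    {"delta_pos": [0, 0, 0.8], "yaw": 0, "jaw": 0},
    {"delta_pos": [0, 0, 0.8], "yaw": 0, "jaw": 0},
    {"delta_pos": [0, 0, 0.8], "yaw": 0, "jaw": 0},
    {"delta_pos": [0, 0, 0.8], "yaw": 0, "jaw": 0},
    {"delta_pos": [0, 0, 0.8], "yaw": 0, "jaw": 0}
  ]
}}

```text
clock: 51.55
eef_pos: [618.4, 191.7, 334.9]
tcp_rot: [3.139, -0.0, 1.67]
contact_force: [2.2, -1.3, 6.4]
opening: 0.125
grasp_force: 39.5
```

```bash
python3 -c "
from h import *
go(673.4,196.5,337.5,1.667)"
```

```text
now [618.4 191.7 334.9] [ 3.139 -0.     1.67 ] F [ 2.2 -1.3  6.4] q [ 0.3   0.31  1.46 -0.    1.37  0.2 ] op 0.12 t 51.5
DELTA cm [-0.07  5.52 -0.24] yaw 0.003
```

Request:
{"name": "play_rows", "arguments": {
  "steps": [
    {"delta_pos": [0, 0.8, -0.05], "yaw": 0, "jaw": 0},
    {"delta_pos": [0, 1.8, -0.1], "yaw": 0, "jaw": 0},
    {"delta_pos": [0, 2.8, -0.2], "yaw": 0, "jaw": 0},
    {"delta_pos": [0, 3.8, -0.25], "yaw": 0, "jaw": 0},
    {"delta_pos": [0, 4.8, -0.25], "yaw": 0, "jaw": 0},
    {"delta_pos": [0, 5.6, -0.25], "yaw": 0, "jaw": 0},
    {"delta_pos": [0, 5.7, -0.25], "yaw": 0, "jaw": 0},
    {"delta_pos": [0, 5.7, -0.25], "yaw": 0, "jaw": 0}
  ]
}}

```text
clock: 52.35
eef_pos: [674.7, 197.3, 336.5]
tcp_rot: [3.141, 0.0, 1.67]
contact_force: [-0.6, -1.6, 5.4]
opening: 0.124
grasp_force: 41.0
```

Request:
{"name": "play_rows", "arguments": {
  "steps": [
    {"delta_pos": [0, 0, 0], "yaw": 0, "jaw": 50},
    {"delta_pos": [0, 0, 0], "yaw": 0, "jaw": 50},
    {"delta_pos": [0, 0, 0], "yaw": 0, "jaw": 50},
    {"delta_pos": [0, 0, 0], "yaw": 0, "jaw": 50},
    {"delta_pos": [0, 0, -2], "yaw": 0, "jaw": 50},
    {"delta_pos": [0, 0, -5], "yaw": 0, "jaw": 50},
    {"delta_pos": [0, 0, -7], "yaw": 0, "jaw": 50},
    {"delta_pos": [0, 0, -7], "yaw": 0, "jaw": 50}
  ]
}}

```text
clock: 53.15
eef_pos: [675.4, 197.8, 409.7]
tcp_rot: [3.136, -0.001, 1.67]
contact_force: [0.5, -0.1, 0.7]
opening: 0.501
grasp_force: 0.0
```

Request:
{"name": "play_rows", "arguments": {
  "steps": [
    {"delta_pos": [0, -4, 0], "yaw": 0, "jaw": 40},
    {"delta_pos": [0, -8, 0], "yaw": 0, "jaw": 40},
    {"delta_pos": [-4, -9.4, 0], "yaw": 0, "jaw": 40},
    {"delta_pos": [-8.5, -9.4, 0], "yaw": 0, "jaw": 40},
    {"delta_pos": [-12.5, -9.4, 0], "yaw": 0, "jaw": 40},
    {"delta_pos": [-16.2, -9.4, 0], "yaw": 0, "jaw": 40},
    {"delta_pos": [-16.2, -9.4, 0], "yaw": 0, "jaw": 40},
    {"delta_pos": [-16.2, -9.4, 0], "yaw": 0, "jaw": 40}
  ]
}}

```text
clock: 53.95
eef_pos: [596.5, 26.5, 405.1]
tcp_rot: [-3.14, -0.001, 1.668]
contact_force: [-0.8, 0.7, 0.3]
opening: 0.4
grasp_force: 0.0
```

```bash
python3 - <<'E'
from h import *
go(594.8,25.8,253,1.667)
p,d=save("scene","s6"); W=cloud("scene",d)
for t in ["stay_knob"]:
    for o in vision.landmark_of("scene",t)[:3]: u=o["uv"];print(t,round(o["conf"],2),np.round(u),W[int(u[1]),int(u[0])].round())
cv2.imwrite("pics/s6b.png",cv2.resize(p[60:250,160:330,::-1],None,fx=3,fy=3))
E
```

```text
now [596.5  26.5 405.1] [-3.140e+00 -1.000e-03  1.668e+00] F [-0.8  0.7  0.3] q [ 0.04  0.2   1.47  0.    1.48 -0.06] op 0.4 t 54.0
DELTA cm [-0.06 -0.16 15.21] yaw 0.001
stay_knob 0.72 [268. 126.] [581.  45. 268.]
```

View pics/s6b.png

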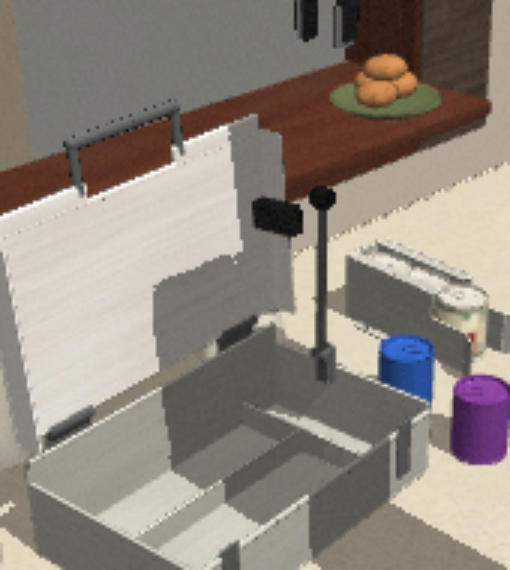

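Request:
{"name": "play_rows", "arguments": {
  "steps": [
    {"delta_pos": [-0.05, -0.15, 4], "yaw": 0, "jaw": 40},
    {"delta_pos": [-0.05, -0.15, 8], "yaw": 0, "jaw": 40},
    {"delta_pos": [-0.05, -0.15, 11], "yaw": 0, "jaw": 40},
    {"delta_pos": [-0.05, -0.15, 13.5], "yaw": 0, "jaw": 40},
    {"delta_pos": [-0.05, -0.15, 15], "yaw": 0, "jaw": 40},
    {"delta_pos": [-0.05, -0.15, 15.2], "yaw": 0, "jaw": 40},
    {"delta_pos": [-0.05, -0.15, 15.2], "yaw": 0, "jaw": 40},
    {"delta_pos": [-0.05, -0.15, 15.2], "yaw": 0, "jaw": 40}
  ]
}}

```text
clock: 54.85
eef_pos: [596.3, 26.6, 255.5]
tcp_rot: [3.139, 0.0, 1.67]
contact_force: [-0.3, 0.2, 0.2]
opening: 0.399
grasp_force: 0.0
```

Request:
{"name": "play_rows", "arguments": {
  "steps": [
    {"delta_pos": [0, 0, 0], "yaw": 0, "jaw": 0},
    {"delta_pos": [0, 0, 0], "yaw": 0, "jaw": 0},
    {"delta_pos": [0, 0, 0], "yaw": 0, "jaw": 0},
    {"delta_pos": [0, 0, 0], "yaw": 0, "jaw": 0},
    {"delta_pos": [0, 0, 0], "yaw": 0, "jaw": 0},
    {"delta_pos": [0, 0, 0], "yaw": 0, "jaw": 0},
    {"delta_pos": [0, 0, 0], "yaw": 0, "jaw": 0},
    {"delta_pos": [0, 0, 0], "yaw": 0, "jaw": 0}
  ],
  "grip_force": 30
}}

```text
clock: 55.65
eef_pos: [594.5, 26.0, 255.5]
tcp_rot: [-3.141, 0.0, 1.67]
contact_force: [-7.3, -0.4, 9.4]
opening: 0.176
grasp_force: 30.9
```

```bash
python3 -c "
from h import *
go(578,202.8,87,1.667)
def a(t0,t1,n):
    for k in range(1,n+1):
        t=t0+(t1-t0)*k/n; print([float(-round(16.5*(np.cos(t0)-np.cos(t)),2)),0,float(-round(16.5*(np.sin(t)-np.sin(t0)),2))])
a(1.66,.82,8);a(.82,0,8)"
```

```text
now [594.5  26.  255.5] [-3.141  0.     1.67 ] F [-7.3 -0.4  9.4] q [ 0.04  0.29  1.67 -0.    1.18 -0.06] op 0.18 t 55.6
DELTA cm [17.76  0.12 16.85] yaw 0.003
[1.73, 0, -0.06]
[3.46, 0, 0.05]
[5.16, 0, 0.35]
[6.83, 0, 0.83]
[8.44, 0, 1.48]
[9.96, 0, 2.29]
[11.4, 0, 3.26]
[12.73, 0, 4.37]
[1.18, 0, 1.22]
[2.22, 0, 2.54]
[3.12, 0, 3.97]
[3.88, 0, 5.49]
[4.47, 0, 7.07]
[4.9, 0, 8.71]
[5.16, 0, 10.38]
[5.24, 0, 12.06]
```

Request:
{"name": "play_rows", "arguments": {
  "steps": [
    {"delta_pos": [1.75, 0, 0], "yaw": 0, "jaw": 0},
    {"delta_pos": [3.45, 0, 0.05], "yaw": 0, "jaw": 0},
    {"delta_pos": [5.15, 0, 0.35], "yaw": 0, "jaw": 0},
    {"delta_pos": [6.85, 0, 0.85], "yaw": 0, "jaw": 0},
    {"delta_pos": [8.45, 0, 1.5], "yaw": 0, "jaw": 0},
    {"delta_pos": [9.95, 0, 2.3], "yaw": 0, "jaw": 0},
    {"delta_pos": [11.4, 0, 3.25], "yaw": 0, "jaw": 0},
    {"delta_pos": [12.75, 0, 4.35], "yaw": 0, "jaw": 0}
  ]
}}

```text
clock: 56.45
eef_pos: [581.7, 153.8, 210.7]
tcp_rot: [-3.14, 0.0, 1.67]
contact_force: [-5.4, -1.1, 1.2]
opening: 0.174
grasp_force: 32.3
```

Request:
{"name": "play_rows", "arguments": {
  "steps": [
    {"delta_pos": [1.2, 0, 1.2], "yaw": 0, "jaw": 0},
    {"delta_pos": [2.2, 0, 2.55], "yaw": 0, "jaw": 0},
    {"delta_pos": [3.1, 0, 3.95], "yaw": 0, "jaw": 0},
    {"delta_pos": [3.9, 0, 5.5], "yaw": 0, "jaw": 0},
    {"delta_pos": [4.45, 0, 7.05], "yaw": 0, "jaw": 0},
    {"delta_pos": [4.9, 0, 8.7], "yaw": 0, "jaw": 0},
    {"delta_pos": [5.15, 0, 10.4], "yaw": 0, "jaw": 0},
    {"delta_pos": [5.25, 0, 12.1], "yaw": 0, "jaw": 0}
  ]
}}

```text
clock: 57.25
eef_pos: [576.6, 206.8, 89.4]
tcp_rot: [-3.14, -0.002, 1.67]
contact_force: [-7.5, 2.9, 24.4]
opening: 0.174
grasp_force: 37.8
```

```bash
python3 - <<'E'
from h import *
go(578,202.8,87,1.667)
p,d=save("scene","s7"); W=cloud("scene",d)
cv2.imwrite("pics/s7b.png",cv2.resize(p[60:280,160:330,::-1],None,fx=2.5,fy=2.5))
E
```

```text
now [576.6 206.8  89.4] [-3.14e+00 -2.00e-03  1.67e+00] F [-7.5  2.9 24.4] q [0.34 0.5  1.77 0.   0.88 0.24] op 0.17 t 57.2
DELTA cm [-0.42  0.1   0.24] yaw 0.003
```

View pics/s7b.png

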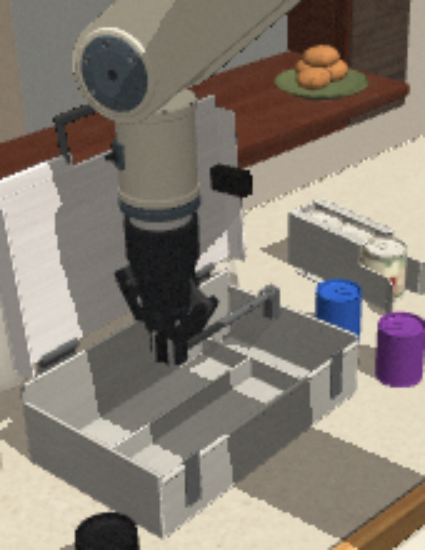

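The stay is folded and pressed to its stop. I'll release the knob and fetch the lid.

Request:
{"name": "play_rows", "arguments": {
  "steps": [
    {"delta_pos": [0, 0, 0], "yaw": 0, "jaw": 35},
    {"delta_pos": [0, 0, 0], "yaw": 0, "jaw": 35},
    {"delta_pos": [0, 0, 0], "yaw": 0, "jaw": 35},
    {"delta_pos": [0, 0, -2], "yaw": 0, "jaw": 35},
    {"delta_pos": [0, 0, -6], "yaw": 0, "jaw": 35},
    {"delta_pos": [0, 0, -11], "yaw": 0, "jaw": 35},
    {"delta_pos": [0, 0, -16], "yaw": 0, "jaw": 35},
    {"delta_pos": [0, 0, -21], "yaw": 0, "jaw": 35}
  ]
}}

```text
clock: 58.1
eef_pos: [577.4, 205.2, 301.9]
tcp_rot: [3.141, -0.0, 1.67]
contact_force: [0.3, 0.9, -1.5]
opening: 0.352
grasp_force: 0.0
```

Request:
{"name": "play_rows", "arguments": {
  "steps": [
    {"delta_pos": [0, 0, -4], "yaw": 0, "jaw": 50},
    {"delta_pos": [0, 0, -8], "yaw": 0, "jaw": 50},
    {"delta_pos": [0, 0, -11], "yaw": 0, "jaw": 50},
    {"delta_pos": [0, 0, -11.2], "yaw": 0, "jaw": 50},
    {"delta_pos": [0, 0, -11.2], "yaw": 0, "jaw": 50},
    {"delta_pos": [-0.5, 3, -11.2], "yaw": 0, "jaw": 50},
    {"delta_pos": [-1.2, 7, -11.2], "yaw": 0, "jaw": 50},
    {"delta_pos": [-1.9, 9.7, -11.2], "yaw": 0, "jaw": 50}
  ]
}}

```text
clock: 58.9
eef_pos: [677.2, 195.8, 409.1]
tcp_rot: [-3.139, 0.001, 1.67]
contact_force: [-0.1, -0.8, 0.2]
opening: 0.506
grasp_force: 0.0
```

```bash
python3 - <<'E'
from h import *
go(674.5,197.4,336.8,1.667)
for c in("top","wrist"):
    p,d=vision.grab_frame(c)
    for t in("stay_knob","lid_bar"):
        for o in vision.landmark_of(c,t)[:2]: u=o["uv"];print(c,t,round(o["conf"],2),np.round(u),px2w(c,u,z=98 if t[0]=="s" else 356).round(1))
E
```

```text
now [677.2 195.8 409.1] [-3.139e+00  1.000e-03  1.670e+00] F [-0.1 -0.8  0.2] q [ 0.28  0.38  1.21 -0.    1.55  0.18] op 0.51 t 58.9
DELTA cm [ 0.19 -0.23  7.23] yaw 0.003
top lid_bar 0.74 [198. 143.] [676.6 193.8 356. ]
wrist stay_knob 0.92 [185. 132.] [580.1 204.5  98. ]
wrist lid_bar 0.69 [255. 209.] [674.6 196.7 356. ]
```

Request:
{"name": "play_rows", "arguments": {
  "steps": [
    {"delta_pos": [0.2, -0.2, 2], "yaw": 0, "jaw": 50},
    {"delta_pos": [0.2, -0.2, 5], "yaw": 0, "jaw": 50},
    {"delta_pos": [0.2, -0.2, 7.2], "yaw": 0, "jaw": 50},
    {"delta_pos": [0.2, -0.2, 7.2], "yaw": 0, "jaw": 0},
    {"delta_pos": [0.2, -0.2, 7.2], "yaw": 0, "jaw": 0},
    {"delta_pos": [0.2, -0.2, 7.2], "yaw": 0, "jaw": 0},
    {"delta_pos": [0.2, -0.2, 7.2], "yaw": 0, "jaw": 0},
    {"delta_pos": [0.2, -0.2, 7.2], "yaw": 0, "jaw": 0}
  ],
  "grip_force": 40
}}

```text
clock: 60.0
eef_pos: [674.2, 198.2, 340.8]
tcp_rot: [3.14, -0.001, 1.67]
contact_force: [0.5, 1.6, 0.5]
opening: 0.122
grasp_force: 39.6
```

```bash
python3 -c "
from h import *
go(419,171.4,98.1,1.667)
t=1.64
for n in(1.12,.6,.1): arc(240,t,n,8);print();t=n
arc(240,.1,0,4)" | sed 's/np.float64//g'
```

```text
now [674.2 198.2 340.8] [ 3.14e+00 -1.00e-03  1.67e+00] F [0.5 1.6 0.5] q [0.28 0.4  1.32 0.   1.42 0.18] op 0.12 t 60.0
DELTA cm [ -0.16 -25.7   24.22] yaw 0.003
[0, (-1.56), (-0.06)]
[0, (-3.12), (-0.01)]
[0, (-4.67), (0.13)]
[0, (-6.21), (0.38)]
[0, (-7.73), (0.72)]
[0, (-9.23), (1.17)]
[0, (-10.69), (1.71)]
[0, (-12.12), (2.34)]

[0, (-1.38), (0.72)]
[0, (-2.71), (1.54)]
[0, (-3.99), (2.44)]
[0, (-5.2), (3.41)]
[0, (-6.35), (4.47)]
[0, (-7.43), (5.6)]
[0, (-8.43), (6.79)]
[0, (-9.35), (8.05)]

[0, (-0.81), (1.26)]
[0, (-1.53), (2.58)]
[0, (-2.18), (3.93)]
[0, (-2.74), (5.32)]
[0, (-3.21), (6.75)]
[0, (-3.59), (8.2)]
[0, (-3.88), (9.67)]
[0, (-4.07), (11.16)]

[0, (-0.05), (0.6)]
[0, (-0.09), (1.2)]
[0, (-0.11), (1.8)]
[0, (-0.12), (2.4)]
```

Request:
{"name": "play_rows", "arguments": {
  "steps": [
    {"delta_pos": [0, -1.55, 0], "yaw": 0, "jaw": 0},
    {"delta_pos": [0, -3.1, 0], "yaw": 0, "jaw": 0},
    {"delta_pos": [0, -4.65, 0.15], "yaw": 0, "jaw": 0},
    {"delta_pos": [0, -6.2, 0.4], "yaw": 0, "jaw": 0},
    {"delta_pos": [0, -7.75, 0.7], "yaw": 0, "jaw": 0},
    {"delta_pos": [0, -9.25, 1.15], "yaw": 0, "jaw": 0},
    {"delta_pos": [0, -10.7, 1.7], "yaw": 0, "jaw": 0},
    {"delta_pos": [0, -12.1, 2.35], "yaw": 0, "jaw": 0}
  ]
}}

```text
clock: 60.8
eef_pos: [553.8, 186.2, 317.8]
tcp_rot: [3.138, -0.001, 1.67]
contact_force: [-0.7, 1.1, 3.8]
opening: 0.121
grasp_force: 40.5
```

Request:
{"name": "play_rows", "arguments": {
  "steps": [
    {"delta_pos": [0, -1.4, 0.7], "yaw": 0, "jaw": 0},
    {"delta_pos": [0, -2.7, 1.55], "yaw": 0, "jaw": 0},
    {"delta_pos": [0, -4.0, 2.45], "yaw": 0, "jaw": 0},
    {"delta_pos": [0, -5.2, 3.4], "yaw": 0, "jaw": 0},
    {"delta_pos": [0, -6.35, 4.45], "yaw": 0, "jaw": 0},
    {"delta_pos": [0, -7.45, 5.6], "yaw": 0, "jaw": 0},
    {"delta_pos": [0, -8.45, 6.8], "yaw": 0, "jaw": 0},
    {"delta_pos": [0, -9.35, 8.05], "yaw": 0, "jaw": 0}
  ]
}}

```text
clock: 61.6
eef_pos: [460.8, 177.0, 236.3]
tcp_rot: [3.139, -0.001, 1.67]
contact_force: [1.5, 1.2, -1.5]
opening: 0.121
grasp_force: 41.2
```

```bash
python3 -c "
from h import *
go(419,171.4,101,1.667)"
```

```text
now [460.8 177.  236.3] [ 3.139e+00 -1.000e-03  1.670e+00] F [ 1.5  1.2 -1.5] q [0.36 0.14 1.9  0.   1.09 0.26] op 0.12 t 61.6
DELTA cm [-0.16 -4.25 13.52] yaw 0.003
```

Request:
{"name": "play_rows", "arguments": {
  "steps": [
    {"delta_pos": [0, -0.8, 1.25], "yaw": 0, "jaw": 0},
    {"delta_pos": [0, -1.55, 2.6], "yaw": 0, "jaw": 0},
    {"delta_pos": [0, -2.2, 3.95], "yaw": 0, "jaw": 0},
    {"delta_pos": [0, -2.75, 5.3], "yaw": 0, "jaw": 0},
    {"delta_pos": [0, -3.2, 6.75], "yaw": 0, "jaw": 0},
    {"delta_pos": [0, -3.6, 8.2], "yaw": 0, "jaw": 0},
    {"delta_pos": [0, -3.9, 9.65], "yaw": 0, "jaw": 0},
    {"delta_pos": [0, -4.1, 11.15], "yaw": 0, "jaw": 0}
  ]
}}

```text
clock: 62.4
eef_pos: [420.3, 173.0, 124.4]
tcp_rot: [3.14, -0.001, 1.67]
contact_force: [-0.1, 0.7, -0.6]
opening: 0.124
grasp_force: 42.8
```

Request:
{"name": "play_rows", "arguments": {
  "steps": [
    {"delta_pos": [0, -0.05, 0.5], "yaw": 0, "jaw": 0},
    {"delta_pos": [0, -0.1, 1.0], "yaw": 0, "jaw": 0},
    {"delta_pos": [0, -0.1, 1.5], "yaw": 0, "jaw": 0},
    {"delta_pos": [0, -0.1, 1.9], "yaw": 0, "jaw": 0},
    {"delta_pos": [0, -0.1, 2.2], "yaw": 0, "jaw": 0},
    {"delta_pos": [0, -0.1, 2.4], "yaw": 0, "jaw": 0},
    {"delta_pos": [0, -0.1, 2.4], "yaw": 0, "jaw": 0},
    {"delta_pos": [0, -0.1, 2.4], "yaw": 0, "jaw": 0}
  ]
}}

```text
clock: 63.2
eef_pos: [418.9, 172.8, 100.2]
tcp_rot: [3.141, -0.0, 1.67]
contact_force: [0.3, 4.1, -1.1]
opening: 0.119
grasp_force: 42.0
```

Request:
{"name": "play_rows", "arguments": {
  "steps": [
    {"delta_pos": [0, 0, 0.1], "yaw": 0, "jaw": 0},
    {"delta_pos": [0, 0, 0.2], "yaw": 0, "jaw": 0},
    {"delta_pos": [0, 0, 0.3], "yaw": 0, "jaw": 0},
    {"delta_pos": [0, 0, 0.3], "yaw": 0, "jaw": 0},
    {"delta_pos": [0, 0, 0.3], "yaw": 0, "jaw": 0},
    {"delta_pos": [0, 0, 0.3], "yaw": 0, "jaw": 0},
    {"delta_pos": [0, 0, 0.3], "yaw": 0, "jaw": 0},
    {"delta_pos": [0, 0, 0.3], "yaw": 0, "jaw": 0}
  ]
}}

```text
clock: 64.0
eef_pos: [419.0, 172.8, 99.1]
tcp_rot: [3.141, -0.0, 1.67]
contact_force: [-7.5, 0.9, 30.5]
opening: 0.119
grasp_force: 45.2
```

Contact at 30 N, so the lid is shut. Release and withdraw upward.

Request:
{"name": "play_rows", "arguments": {
  "steps": [
    {"delta_pos": [0, 0, 0], "yaw": 0, "jaw": 50},
    {"delta_pos": [0, 0, 0], "yaw": 0, "jaw": 50},
    {"delta_pos": [0, 0, 0], "yaw": 0, "jaw": 50},
    {"delta_pos": [0, 0, 0], "yaw": 0, "jaw": 50},
    {"delta_pos": [0, 0, -2], "yaw": 0, "jaw": 50},
    {"delta_pos": [0, 0, -6], "yaw": 0, "jaw": 50},
    {"delta_pos": [0, 0, -11], "yaw": 0, "jaw": 50},
    {"delta_pos": [0, 0, -16], "yaw": 0, "jaw": 50}
  ]
}}

```text
clock: 64.8
eef_pos: [417.8, 172.1, 258.3]
tcp_rot: [-3.14, 0.001, 1.67]
contact_force: [0.7, 0.2, -0.4]
opening: 0.502
grasp_force: 0.0
```

Request:
{"name": "play_rows", "arguments": {
  "steps": [
    {"delta_pos": [0, -3, -4], "yaw": 0, "jaw": 50},
    {"delta_pos": [0, -3, -4], "yaw": 0, "jaw": 50},
    {"delta_pos": [0, -3, -4], "yaw": 0, "jaw": 50},
    {"delta_pos": [0, -3, -4], "yaw": 0, "jaw": 50},
    {"delta_pos": [0, -3, -4], "yaw": 0, "jaw": 50},
    {"delta_pos": [0, -3, -4], "yaw": 0, "jaw": 50},
    {"delta_pos": [0, -3, -4], "yaw": 0, "jaw": 50},
    {"delta_pos": [0, -3, -4], "yaw": 0, "jaw": 50}
  ]
}}

```text
clock: 65.6
eef_pos: [388.7, 169.5, 296.5]
tcp_rot: [-3.141, 0.0, 1.67]
contact_force: [0.2, -0.2, -0.4]
opening: 0.499
grasp_force: 0.0
```

```bash
python3 - <<'E'
from h import *
p,d=save("scene","s8"); W=cloud("scene",d)
a=.0965; B=(W[...,:2]-[559.5,185.5])@np.array([[np.cos(a),-np.sin(a)],[np.sin(a),np.cos(a)]])
m=(abs(B[...,0])<80)&(abs(B[...,1])<140)&(W[...,2]>90)&(W[...,2]<160); c=np.linalg.lstsq(np.c_[B[m],np.ones(m.sum())],W[m][:,2],rcond=None)[0]; print("lid plane",c.round(3))
q,e=save("top","t8"); W=cloud("top",e); k=(np.hypot(W[...,0]-605,W[...,1]+197)<20)&(W[...,2]>50); print("tin top z",np.median(W[k][:,2]))
cv2.imwrite("pics/m8.png",np.hstack([p[60:300,120:380],cv2.resize(q[120:255,150:350],(356,240))])[:,:,::-1])
E
```

```text
lid plane [-1.00000e-03 -1.00000e-03  1.21393e+02]
tin top z 67.711940978656
```

View pics/m8.png

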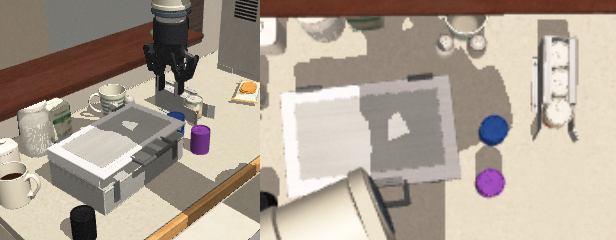

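The lid is shut and level, three tins stand in the sleeve, the bystanders have not moved and the arm is clear. Handing in.

```bash
python3 -c "
from rig import r
print(r.sign_off())"
```

```text
the job is handed in; nothing more can be done
None
```

The job is handed in, but the hand-in returned no verdict: in the last pictures all three tins stand upright inside the sleeve, the lid is shut level over the folded stay, and the shakers and mug have not moved.

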